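# Dock the assembly tray and load the screw rotor

## Robot

A 6-joint arm with a two-finger parallel gripper is mounted at the origin on the work surface. World frame = base frame: x ahead of the robot, y to its left, z up, the work surface at z = 0. Lengths are in m, angles in rad, forces in N, time in s.
With the tool pointing down it reaches from about 0.425 to 0.95 m from the base axis. Payload 3.5 kg.
Tool frame: the origin (TCP) lies midway between the tips of the shut fingers; the grasp point (between the pads) lies 19 mm behind it (ctrl.tcp_to_grasp is the distance from the TCP to the grasp point, in m); z points along the fingers, x is the direction in which the jaws open and shut, and the axes are right-handed (so a half turn about z gives the same grasp; the last joint's range is limited). The gripper opens to 85 mm and grips with 20 to 120 N. Pads are 22 mm wide; open, the fingers measure 114 mm over their backs; the gripper's body (76 mm by 85 mm) begins 54 mm behind the grasp point. The pads swing forward as they close: fully open they stand 13 mm farther back than shut.
Start: joints at [-0.15, 0.286, 1.577, -0, 1.279, -0.15], TCP at [0.675, 0, 0.231] pointing down, gripper open.
Joint ranges: [-2.77, 2.77], [-0.9, 2.22], [0.21, 2.48], [-1.53, 4.67], [0.24, 2.81], [-2.84, 2.84]. Speed limits (rad/s): [2.79, 2.79, 3.14, 3.14, 3.14, 3.14].

## Interface

Orientations are given as a unit quaternion [x, y, z, w].
In Python, from plant import ctrl, cams, workorder, spotter gives the robot as it stands. The module is installed in compiled form; this text tells all that it offers.
- The arm moves only by the tool send_rows, never from a script. Its argument "motion" is one flat list of numbers, 5 for each row, row after row: the shift along the tool's x, y, z in cm, then the turn about the tool's z in rad, then the finger opening in cm, from 0 to 8.54. In form: [tx, ty, tz, spin, gripper, tx, ty, tz, spin, gripper, ...]. A call has 1 to 12 rows; each row shifts and turns the pose as measured when the row begins, along the tool's axes as they then stand; what a row does not reach is not made up. A row lasts 1/10 s, in which the tool goes at most 50 mm and 8.59 degrees, less where a joint would pass 70% of its speed; a pose out of reach is approached as far as the arm can. A call is refused whole if a number of a shift passes 5 or a number of a turn 0.15, either way. A call with a gripper value outside its range is refused whole. The fingers move at their own pace and stop on an object; "grip_force" is the grip in N (left out, the last holds). Time passes only in rows, so rows that do not move let the fingers close. It gives the time, the measured TCP pose, the force and the opening at its end, in the units of the state.
- ctrl.get_state(): the state, without advancing time (a new reading comes with each control period).
- cams.read_camera(name): name is "scene" or "side" or "wrist"; returns (picture, depth): 420x560x3 uint8, red, green, blue; 420x560 float32, m along the optical axis (not along the pixel's ray), 0 where there is no reading.
- cams.camera_params(name): a dict with "fx", "fy", "cx", "cy" (pixels), "k1" (the pictures are not rectified: a ray, as slopes to the right and down, at radius r is drawn at 1 + k1 r^2 times it, then the intrinsics apply), "xyz" and "attitude" of the camera in the world; the wrist camera has in their place "mount" (4x4, takes a point from camera to tool coordinates, whose origin is the TCP and whose axes are the tool frame's). Camera axes: x right, y down, z forward; pixel columns grow to the right and rows downward; lengths in m; the calibration is good to about 2 mm. A picture is of the moment at which its call begins: read the wrist's pose just before it. camera_params takes no time and is no camera call.
- workorder.sign_off(): hands the job in, once; it reports no verdict.
Trained networks look in the newest picture that a camera, given by its name, has taken for a name from the list of things; names that differ only in an ending like _2 or _b are one class to them, and where a whole thing is asked for, a point or a joint stands for the part that bears it (a point fixed in the world has none). Each returns a list of dicts, best first, with "conf" (0 to 1); they miss things now and then, are a little off and sometimes report something else, mostly with a low value. They report only what shows in the picture. A call takes as long as a camera call. They do not tell look-alikes from the thing itself.
- spotter.trace(target, camera): "mask" (420x560 bool, what is visible of it) and "bbox" ([left, top, width, height] in pixels, round what is visible of it).
The state is a dict: "time": time; "qpos": joint angles; "dq": joint speeds; "joint_efforts": joint torques, N m; "eef_pos": TCP position; "tcp_rot": TCP orientation; "contact_force": force on the tool from outside, world axes, zero at the start; "wrist_torque": the same for the moment, N m; "opening": opening from 0.0 (shut) to 1.0 (fully open).
Only numpy, scipy, OpenCV 4.12 (cv2) and the standard library are available. Lean on these libraries where they do the work, as an engineer would, in place of code of your own. Each camera call takes 0.05 s, during which the arm holds its last target.

## Task

Reach over the plywood assembly tray, hook behind its far lip and drag it along the table, without lifting it, until it is fully home against the stop of the dock. Then take the blue screw rotor from its rest and lower it gently, level, into the tray's two open forks, thick orange-banded end in the orange fork, until both ends rest on the bottoms of their slots. Let go, and leave the other things on the table where they are.

Things in the scene. Friction and masses are not known exactly. Their poses are not given: they have to be found in the camera images.
- dock: Fixed plywood dock: stop bar (30 mm high, face at x = -75 mm) on the robot's side, two side guides (22 mm high, 210 mm apart, straight to x = -25 mm, flared outwards to a mouth 246 mm wide at x = 20 mm), open towards +x, roughly away from the robot (yaw within 0.15 rad). Origin, on the table: where the tray's origin lies, axes parallel, when the tray is fully home against the stop.
- tray: Loose plywood tray, 0.5 to 0.85 kg, 150 (x) by 200 mm (y), walls 6 mm thick, 40 mm high, the far one (+x) 60 mm with a black lip along its top. Two 98 mm high forks stand inside, 12 mm thick in y, 64 mm wide in x. Origin: centre of its underside. Starts 130 to 165 mm from home along the dock's x, within 25 mm sideways and 0.25 rad of the dock's yaw.
- tray_lip (a point): middle of the tray's black far lip, on its outer (far) edge, half height: x = 80 mm, z = 55 mm in the tray's frame. The lip is 14 mm wide in x, 10 mm high, 200 mm long in y; behind it the table is free for 50 mm or more. Fingers pulling on it carry it a little sideways by friction too.
- orange_seat (a point): in the tray's orange fork (y = +70 mm, x = 0, z = 80 mm in the tray's frame): where the axis of the thick shaft lies when bottomed. The slot is 22 mm wide, open at the top, its floor 9 mm below this point; the fork's top, 18 mm above it, is flared by 10 mm a side over its last 10 mm.
- plain_seat (a point): the same for the thin shaft in the bare plywood fork (y = -70 mm, x = 0, z = 80 mm in the tray's frame): slot 16 mm wide, floor 6 mm below this point; the same flare and top. The thick shaft does not fit this slot.
- rotor: Loose blue printed screw rotor, 0.2 to 0.35 kg, 200 mm long. Origin: on its axis at mid-length; its y runs along the axis to the thick end. Screw body 50 mm in diameter, y = -45 to 45 mm (grip it here); thick shaft 18 mm in diameter, y = 45 to 100 mm, orange band at the tip; thin shaft 12 mm, y = -45 to -100 mm. Starts level on the rest, axis 60 mm above the table.
- rotor_thick_end (a point): centre of the end face of the rotor's thick, orange-banded shaft
- rotor_thin_end (a point): centre of the end face of the rotor's thin shaft
- rest: Fixed plywood rest under the rotor at the start, 70 mm (x) by 180 mm (y), left or right of the dock, yaw within 2.2 rad. Origin: centre of its underside; y along the rotor's axis. Base plate 8 mm thick; two open-topped forks, 8 mm thick, 56 mm wide in x, at y = +80 and -80 mm, 70 mm high, carry the rotor's shafts.
- housing: Bystander, to be left where it is: red cast pump housing: 85 x 70 mm flange, round body, 60 mm high; origin at the centre of its underside.
- cover: Bystander, to be left where it is: bare aluminium cover plate with two large holes, 110 x 75 x 16 mm, lying flat; origin at the centre of its underside.
- bottle: Bystander, to be left where it is: white bottle with blue label and red cap, 64 mm across, 170 mm high; origin at the centre of its underside.
- spool: Bystander, to be left where it is: orange filament spool lying flat, 140 mm across, 60 mm high; origin at the centre of its underside.
- bearing: Bystander, to be left where it is: steel bearing ring, 62 mm across, 18 mm high; origin at the centre of its underside.
- partsbin: Bystander, to be left where it is: grey open parts bin, 110 x 160 mm, 50 mm high; origin at the centre of its underside.
- wrench: Bystander, to be left where it is: steel wrench, 170 mm long, lying flat; origin on its underside.
Mind the look-alikes: they are no part of the job. Leave any green look-alike of the rotor alone.

How it is judged:
On the way, in this order (a step that is already met when the one before it is completed fails the run):
1. the fingers drag the tray by its far lip (contact force between the fingers and tray above 0.3 N and x of the grasp point in the frame of tray above 0.034 m and x of tray in the frame of dock between 0.02 and 0.1 m), for 0.2 s.
2. the tray has been dragged fully home against the stop of the dock (x of tray in the frame of dock below 0.006 m and y of tray in the frame of dock between -0.009 and 0.009 m and angle between the x axis of tray and the x axis of dock, either way round below 0.08 rad and height (world z) of tray below 0.004 m and angle between tray's own z axis and vertical below 0.03 rad), for 0.2 s.
3. the rotor lies in both forks of the docked tray, thick end in the orange fork, both ends bottomed (all of step 2 and z of rotor_thick_end in the frame of tray between 0.076 and 0.0835 m and x of rotor_thick_end in the frame of tray between -0.008 and 0.008 m and y of rotor_thick_end in the frame of tray between 0.084 and 0.116 m and z of rotor_thin_end in the frame of tray between 0.076 and 0.0835 m and x of rotor_thin_end in the frame of tray between -0.008 and 0.008 m and y of rotor_thin_end in the frame of tray between -0.116 and -0.084 m), for 0.2 s.
At the end, for the whole second after the job is handed in: Tray flat in the dock: within 6 mm of the stop, 9 mm of the middle, 0.08 rad. Rotor released, at rest, thick end in the orange fork: each end's axis 76 to 83.5 mm above the tray's underside (80 bottomed), within 8 mm of the slot's middle, 16 mm of centred along the axle (all of step 3 and linear speed of each of rotor, tray below 0.02 m/s and angular speed of rotor below 0.3 rad/s and contact force between the fingers and rotor below 0.1 N); the robot touches nothing.
It fails at once if the tray is lifted off the table or tipped (height (world z) of tray above 0.015 m or angle between tray's own z axis and vertical above 0.15 rad).
It fails at once if the rotor is rammed into the tray (over 60 N) (contact force between rotor and tray above 60 N).
It fails at once if the rotor is dropped: let go more than about 6 mm above where it comes to rest (contact force between the fingers and rotor below 0.1 N and linear speed of rotor above 0.35 m/s).
It fails at once if a bystander is shifted by more than 20 mm (distance of any of housing, cover, bottle, spool, bearing, partsbin, wrench from where it was at the start of the episode above 0.02 m).
It also fails if it takes over 64 s, if anything falls off the work surface, if the arm or the gripper's body presses on something with over 40 N, if the wrist force passes 120 N, or if a joint passes its speed limit or range.

## Working session

There is one attempt and no reset: what is moved stays moved. The work goes in short steps, Python scripts to look and compute and a tool call to move; the robot and the scene stay as the last step left them, time stands still between calls to the robot, and variables do not carry over. Pictures are saved under pics/ and viewed, and the job is handed in when it is done.

Besides the shell and the picture viewer there is one more tool, called after "Call:" as name(argument=value, ...) on one line, values as JSON. send_rows: Moves the arm, as the interface text tells. Its arguments: {"type":"object","properties":{"motion":{"type":"array","items":{"type":"number"}},"grip_force":{"type":"number"}},"required":["motion"]}

```bash
mkdir -p pics
cat > h.py <<'E'
import numpy as np, cv2
from scipy.spatial.transform import Rotation as R
from plant import ctrl, cams, workorder, spotter
def save(n,im): cv2.imwrite('pics/'+n+'.png',cv2.cvtColor(im,cv2.COLOR_RGB2BGR))
def campose(name,st=None):
    p=cams.camera_params(name)
    if 'mount' in p:
        st=st or ctrl.get_state()
        T=np.eye(4);T[:3,:3]=R.from_quat(st['tcp_rot']).as_matrix();T[:3,3]=st['eef_pos']
        return p,T@np.array(p['mount'])
    T=np.eye(4);a=np.array(p['attitude']);T[:3,:3]=a if a.shape==(3,3) else R.from_quat(a).as_matrix();T[:3,3]=p['xyz'];return p,T
def cloud(name,d,st=None):
    p,T=campose(name,st)
    K=np.array([[p['fx'],0,p['cx']],[0,p['fy'],p['cy']],[0,0,1]])
    v,u=np.mgrid[0:420,0:560]
    pts=np.stack([u.ravel(),v.ravel()],1).astype(np.float64)[:,None]
    n=cv2.undistortPoints(pts,K,np.array([p['k1'],0,0,0.]))[:,0]
    z=d.ravel()
    P=np.c_[n*z[:,None],z]@T[:3,:3].T+T[:3,3]
    P[z==0]=np.nan
    return P.reshape(420,560,3)
def proj(name,X,st=None):
    p,T=campose(name,st)
    c=(np.atleast_2d(X)-T[:3,3])@T[:3,:3]
    a=c[:,:2]/c[:,2:];r2=(a**2).sum(1,keepdims=True);a=a*(1+p['k1']*r2)
    return np.c_[a[:,0]*p['fx']+p['cx'],a[:,1]*p['fy']+p['cy']]
E
python3 - <<'E'
from h import *
print(ctrl.get_state(), ctrl.tcp_to_grasp)
for n in ['scene','side','wrist']:
    st=ctrl.get_state();im,d=cams.read_camera(n);save(n+'0',im);np.savez(n+'0',im=im,d=d)
    print(n,cams.camera_params(n))
E
```

```text
{'time': 0.0, 'qpos': array([-1.49983958e-01,  2.87182525e-01,  1.57819400e+00,  1.55481034e-05,
        1.27861704e+00, -1.50004124e-01]), 'dq': array([ 0.00151217, -0.00190963, -0.00055791,  0.00036781,  0.00035813,
       -0.00113224]), 'joint_efforts': array([-1.79628755e-04, -4.05981302e+01, -2.92628127e+01, -1.54224781e-04,
        5.81841552e-03,  3.74769741e-06]), 'eef_pos': array([6.74331942e-01, 1.45131308e-04, 2.29926745e-01]), 'tcp_rot': array([ 9.99999279e-01,  7.83458378e-06, -1.18586372e-03, -1.86744932e-04]), 'contact_force': array([-0.22727764, -1.10717962,  0.15325946]), 'wrist_torque': array([ 0.02980072, -0.05200325,  0.03051269]), 'opening': 1.0001066029948944} 0.0187
scene {'fx': 405.8751025619867, 'fy': 405.8751025619867, 'cx': 282.43704079780343, 'cy': 206.92062564080348, 'k1': -0.06839409126983226, 'xyz': array([1.0570555 , 0.69687743, 1.23091376]), 'attitude': array([ 0.28780415,  0.89726546, -0.31932092, -0.10058639])}
side {'fx': 410.18438569560124, 'fy': 410.18438569560124, 'cx': 278.95528755292145, 'cy': 207.84731243551587, 'k1': 0.014657877619693718, 'xyz': array([ 0.35478264, -0.95416035,  1.19040203]), 'attitude': array([ 0.93930819, -0.08599484,  0.02658927, -0.33105592])}
wrist {'fx': 372.2206015839427, 'fy': 372.2206015839427, 'cx': 276.22972442645215, 'cy': 208.7082371452861, 'k1': 0.015217747011733668, 'mount': array([[ 9.99999821e-01, -1.56819630e-04, -5.78192520e-04,
        -6.64533413e-04],
       [ 3.34173764e-04,  9.47044717e-01,  3.21101529e-01,
        -8.14749217e-02],
       [ 4.97219149e-04, -3.21101664e-01,  9.47044600e-01,
        -1.41987917e-01],
       [ 0.00000000e+00,  0.00000000e+00,  0.00000000e+00,
         1.00000000e+00]])}
```

View pics/scene0.png

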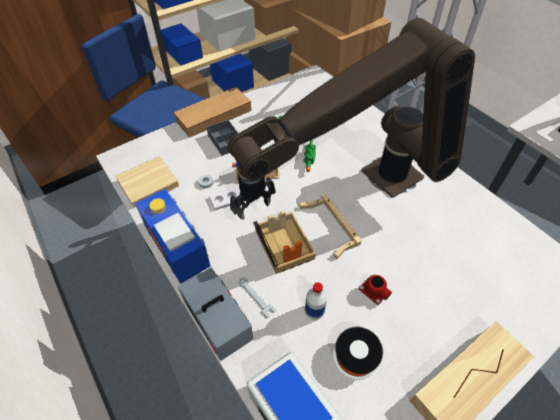

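View pics/side0.png

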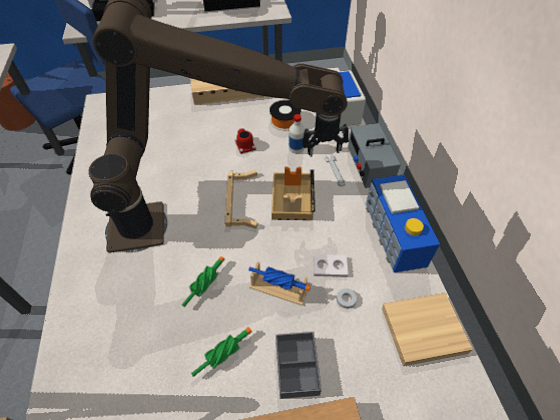

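View pics/wrist0.png

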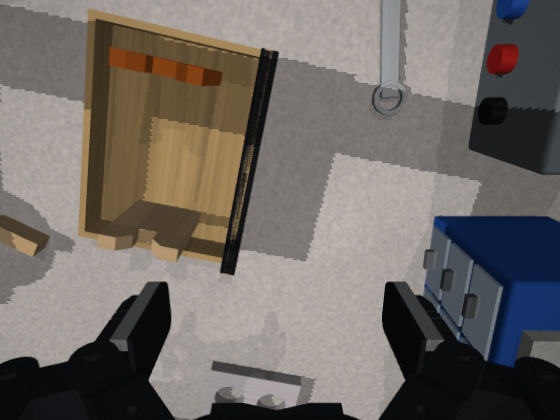

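Side picture: blue rotor on its rest at (279,278), orange tip to the right at (308,288). Two green look-alikes are at (205,282) and (222,352). The tray is at (293,195) and the dock's U at (240,198). Next I fuse the depth into a top-down map.

```bash
cat > topmap.py <<'E'
from h import *
def top(names,x0=.3,x1=1.0,y0=-.5,y1=.35,s=.001,zmax=.25,tag='0',sts={}):
    H=int((x1-x0)/s);W=int((y1-y0)/s)
    hm=np.full((H,W),-1.);col=np.zeros((H,W,3),np.uint8)
    for n in names:
        f=np.load(n+tag+'.npz');im,d=f['im'],f['d']
        d2=cv2.resize(d,None,fx=3,fy=3,interpolation=cv2.INTER_NEAREST)
        P=cloud(n,d,sts.get(n))
        P=P.reshape(-1,3);c=im.reshape(-1,3)
        ok=np.isfinite(P[:,2])&(P[:,2]<zmax)
        P=P[ok];c=c[ok]
        r=((x1-P[:,0])/s).astype(int);q=((y1-P[:,1])/s).astype(int)
        ok=(r>=1)&(r<H-1)&(q>=1)&(q<W-1);o=np.argsort(P[ok,2])
        r=r[ok][o];q=q[ok][o];z=P[ok,2][o];cc=c[ok][o]
        for dr in (0,1):
            for dq in (0,1):
                b=z>hm[r+dr,q+dq]
                hm[r[b]+dr,q[b]+dq]=z[b];col[r[b]+dr,q[b]+dq]=cc[b]
    return hm,col
if __name__=='__main__':
    for n in ['side','scene']:
        hm,col=top([n],s=.0015)
        g=np.clip(hm/.12*255,0,255).astype(np.uint8)
        hc=cv2.applyColorMap(g,cv2.COLORMAP_JET)[:,:,::-1]
        out=col if n=='side' else col
        save('top_'+n,np.ascontiguousarray(out)); save('toph_'+n,np.ascontiguousarray(hc)); print(out.shape)
        P=cloud(n,np.load(n+'0.npz')['d'])
        t=P[(abs(P[...,0]-.55)<.25)&(abs(P[...,1])<.4)]; print(n,np.nanpercentile(t[:,2],[5,25,40,50]))
E
python3 topmap.py
python3 - <<'E'
from h import *
# networks on newest pictures
for c in ['side','scene','wrist']:
    for t in ['dock','tray','rotor','rest']:
        for r in spotter.trace(t,c)[:3]: print(c,t,round(r['conf'],2),r['bbox'])
E
```

```text
(466, 566, 3)
side [-3.14118617e-03  4.60481066e-05  1.87162145e-03  3.53489433e-03]
(466, 566, 3)
scene [-0.00419468 -0.00099213  0.0008702   0.00252551]
side dock 0.81 [224.6, 170.1, 32.1, 61.0]
side tray 0.88 [272.2, 165.4, 43.0, 55.5]
side rotor 0.93 [249.8, 268.4, 60.0, 24.1]
side rotor 0.81 [186.2, 257.5, 36.9, 49.1]
side rotor 0.69 [193.7, 328.0, 57.6, 45.0]
side rest 0.93 [250.2, 264.7, 58.8, 40.2]
side rest 0.37 [273.0, 331.3, 50.1, 66.8]
scene dock 0.67 [302.1, 194.1, 61.6, 66.2]
scene tray 0.72 [250.4, 208.1, 66.9, 66.6]
scene rotor 0.74 [306.1, 140.9, 11.3, 32.9]
scene rotor 0.47 [302.5, 194.4, 60.7, 64.5]
scene rest 0.44 [232.9, 170.1, 44.0, 10.4]
wrist dock 0.98 [0.7, 214.2, 45.8, 44.6]
wrist tray 0.97 [78.6, 8.7, 199.2, 268.0]
wrist tray 0.45 [1.1, 215.4, 47.5, 44.2]
```

View pics/top_side.png

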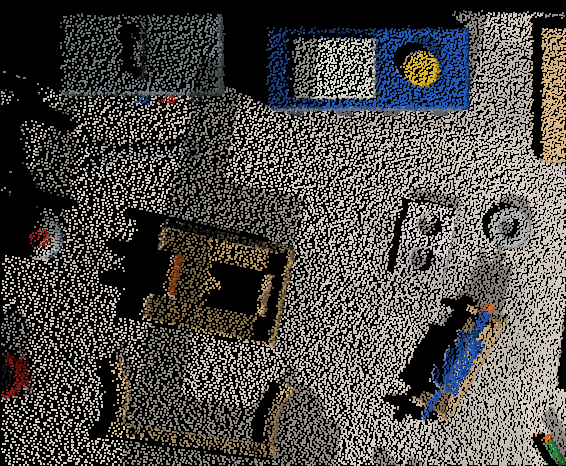

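View pics/toph_side.png

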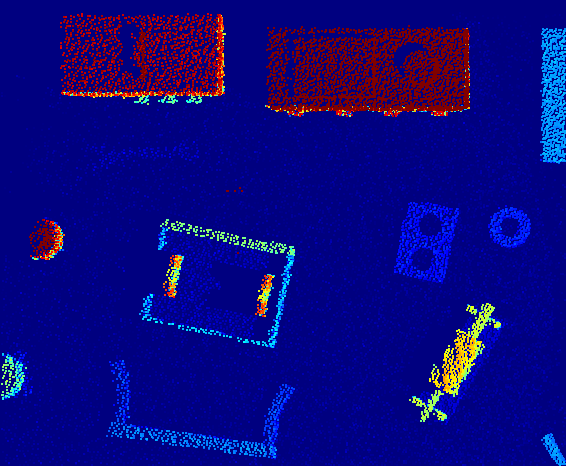

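View pics/toph_scene.png

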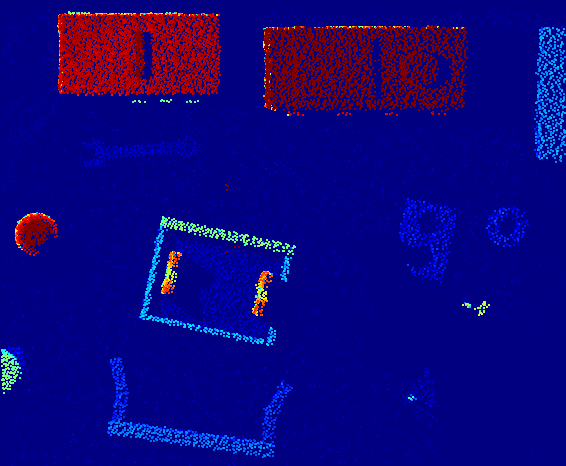

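```bash
cat > fit.py <<'E'
from h import *
from scipy.spatial import cKDTree
from scipy.optimize import least_squares
def box(x0,x1,y0,y1,z0,z1,s=.0015):
    a=[np.linspace(l,h,max(2,int((h-l)/s)+1)) for l,h in((x0,x1),(y0,y1),(z0,z1))]
    o=[]
    for i in range(3):
        j,k=[t for t in range(3) if t!=i]
        J,K=np.meshgrid(a[j],a[k])
        for e in (a[i][0],a[i][-1]):
            q=np.empty((J.size,3));q[:,i]=e;q[:,j]=J.ravel();q[:,k]=K.ravel();o.append(q)
    return np.vstack(o)
def fork(y,w,fl):
    t=.006;h=w/2
    # two posts w/o flare detail
    return np.vstack([box(-.032,.032,y-t,y+t,0.006,fl),box(-.032,-h,y-t,y+t,fl,.088),box(h,.032,y-t,y+t,fl,.088),
      box(-.032,-h-.005,y-t,y+t,.088,.098),box(h+.005,.032,y-t,y+t,.088,.098)])
TRAY=np.vstack([box(-.075,.075,-.1,.1,0,.006),box(-.075,-.069,-.1,.1,0,.04),box(.069,.075,-.1,.1,0,.06),box(.066,.08,-.1,.1,.05,.06),
  box(-.075,.075,-.1,-.094,0,.04),box(-.075,.075,.094,.1,0,.04),fork(.07,.022,.071),fork(-.07,.016,.074)])
def flare(s):
    # straight inner face |y|=.105 from x=-.075 to -.025, to .123 at x=.02
    a=box(-.075,-.025,.105,.117,0,.022);b=box(-.025,.02,.105,.117,0,.022);b[:,1]+=np.clip((b[:,0]+.025)/.045,0,1)*.018
    q=np.vstack([a,b]);q[:,1]*=s;return q
DOCK=np.vstack([box(-.095,-.075,-.117,.117,0,.030),flare(1),flare(-1)])
def tf(p,M,z=True):
    c,s=np.cos(p[2]),np.sin(p[2])
    o=np.array(M,float);o[:,0]=c*M[:,0]-s*M[:,1]+p[0];o[:,1]=s*M[:,0]+c*M[:,1]+p[1];return o
def inv(p,W):
    c,s=np.cos(p[2]),np.sin(p[2]);d=np.array(W,float);x=d[:,0]-p[0];y=d[:,1]-p[1]
    d[:,0]=c*x+s*y;d[:,1]=-s*x+c*y;return d
def fit(M,P,p0,crop=(.1,.12),zr=(.012,.105),dz=True,it=3):
    t=cKDTree(M);p=np.r_[p0,0.]
    for i in range(it):
        L=inv(p,P);m=(abs(L[:,0])<crop[0])&(abs(L[:,1])<crop[1])&(L[:,2]>zr[0])&(L[:,2]<zr[1])
        Q=P[m]
        def f(q):
            L=inv(q,Q);L[:,2]-=q[3];return t.query(L)[0]
        r=least_squares(f,p,loss='soft_l1',f_scale=.002,x_scale=[.01,.01,.1,.01],diff_step=1e-4);p=r.x
    d=f(p);return p,len(Q),np.sqrt(np.mean(np.minimum(d,.01)**2)),np.median(d)
E
cat > a.py <<'E'
from fit import *
cl={}
st=ctrl.get_state()
for n in ['side','scene','wrist']:
    P=cloud(n,np.load(n+'0.npz')['d'],st).reshape(-1,3);cl[n]=P[np.isfinite(P[:,2])]
allP=np.vstack([cl['side'],cl['scene'],cl['wrist']])
for nm,P in [*cl.items(),('all',allP)]:
    print(nm,'tray',fit(TRAY,P,[.578,.02,-.18]))
    if nm!='wrist':print(nm,'dock',fit(DOCK,P,[.44,.06,-.1],crop=(.11,.14),zr=(.01,.035)))
E
python3 a.py
```

```text
side tray (array([ 0.5738237 ,  0.02463679, -0.21933853,  0.00301049]), 1183, np.float64(0.0019840465266241242), np.float64(0.0014311530641614306))
side dock (array([ 0.43630416,  0.05055173, -0.05272987,  0.0019193 ]), 703, np.float64(0.006562469188165907), np.float64(0.004530337095497423))
scene tray (array([ 0.57518984,  0.02480782, -0.21235632,  0.00200694]), 1334, np.float64(0.0016264459484114408), np.float64(0.0011066330063451823))
scene dock (array([ 0.44297496,  0.05448838, -0.09278328,  0.00138495]), 824, np.float64(0.006794541912924333), np.float64(0.005252519131989896))
wrist tray (array([ 0.57693002,  0.02350607, -0.21310958,  0.00062316]), 16732, np.float64(0.0008912828160549287), np.float64(0.0007657892047478511))
all tray (array([ 0.5768408 ,  0.02364519, -0.21381804,  0.00068193]), 19249, np.float64(0.0011263753236429588), np.float64(0.0008022893645414584))
all dock (array([ 0.61045098,  0.05298081, -0.20934536,  0.01090183]), 4946, np.float64(0.0057654530112535695), np.float64(0.0015453154278833978))
```

```bash
cat > b.py <<'E'
from a import *
for th in (.010,.012,.015,.018,.02):
  for T in (.012,.02,.03):
    def fl(s):
        a=box(-.075,-.025,.105,.105+th,0,.022);b=box(-.025,.02,.105,.105+th,0,.022);b[:,1]+=np.clip((b[:,0]+.025)/.045,0,1)*.018
        q=np.vstack([a,b]);q[:,1]*=s;return q
    D=np.vstack([box(-.075-T,-.075,-.105-th,.105+th,0,.030),fl(1),fl(-1)])
    P=np.vstack([cl['side'],cl['scene']])
    L=inv([.43,.05,-.12],P);P=P[L[:,0]<.035]
    r=fit(D,P,[.43,.05,-.12],crop=(.13,.15),zr=(.008,.035));print(th,T,r)
E
python3 b.py|grep -v tray|grep -v 'side\|scene'
```

```text
all dock (array([ 0.61045098,  0.05298081, -0.20934536,  0.01090183]), 4946, np.float64(0.0057654530112535695), np.float64(0.0015453154278833978))
0.01 0.012 (array([ 0.42225245,  0.0504063 , -0.14494478,  0.00151614]), 1304, np.float64(0.0037999241786691573), np.float64(0.0022723916025718504))
0.01 0.02 (array([ 0.42417804,  0.05039852, -0.14128165,  0.00081501]), 1304, np.float64(0.003682825383036549), np.float64(0.0019429802436416559))
0.01 0.03 (array([ 0.42400522,  0.05041408, -0.140636  ,  0.00059291]), 1304, np.float64(0.0036931567980125484), np.float64(0.0020126827824459544))
0.012 0.012 (array([ 0.42231975,  0.05033692, -0.14391652,  0.00128836]), 1304, np.float64(0.0033365254792540417), np.float64(0.0021504345167900583))
0.012 0.02 (array([ 0.42417494,  0.0502801 , -0.13941941,  0.0006791 ]), 1304, np.float64(0.003155145327691714), np.float64(0.001860474007915665))
0.012 0.03 (array([ 0.42405076,  0.05027464, -0.1392131 ,  0.00053587]), 1304, np.float64(0.003167284726187264), np.float64(0.001945455103147961))
0.015 0.012 (array([ 0.42261707,  0.05074598, -0.1479592 ,  0.001
[... 638 characters left out ...]
0.0024534527941076647), np.float64(0.0015673330157777176))
0.018 0.03 (array([ 4.24679972e-01,  5.04235095e-02, -1.44125464e-01,  2.14120131e-04]), 1303, np.float64(0.0024461940113308447), np.float64(0.0016151035742098885))
0.02 0.012 (array([ 0.42296085,  0.05110855, -0.14544151,  0.00081759]), 1304, np.float64(0.0028708747022085264), np.float64(0.0019051812262563398))
0.02 0.02 (array([ 4.24991477e-01,  5.10021294e-02, -1.40918038e-01,  3.14107424e-04]), 1303, np.float64(0.0025142333176517706), np.float64(0.0016019580601691627))
0.02 0.03 (array([ 4.24830657e-01,  5.09335002e-02, -1.42874032e-01,  1.37786067e-04]), 1303, np.float64(0.0025215499661820026), np.float64(0.0016591149955919443))
```

Pose fits: the tray is at (0.577, 0.024), yaw −0.214, and the dock at (0.4245, 0.050), yaw −0.141. In the dock frame the tray is therefore at x ≈ +155 mm, y ≈ −5 mm, yaw −0.07, which agrees with the stated ranges. I'll turn the jaws parallel to the lip (tool x yaw −1.71), with the fingers open so there are two contacts.

Call:
send_rows(motion=[0,0,0,0.15,8.54,0,0,0,0.15,8.54,0,0,0,0.15,8.54,0,0,0,0.15,8.54,0,0,0,0.15,8.54,0,0,0,0.15,8.54,0,0,0,0.15,8.54,0,0,0,0.15,8.54,0,0,0,0.15,8.54,0,0,0,0.15,8.54,0,0,0,0.15,8.54,0,0,0,0.1,8.54])

```text
time: 1.95
eef_pos: [0.6751, 0.0001, 0.2317]
tcp_rot: [-0.637, 0.771, -0.0, 0.0]
contact_force: [-0.7, 0.3, 1.2]
opening: 1.001
```

```bash
cat > s.py <<'E'
from h import *
D=(.4245,.0503,-.141)
def show():
    s=ctrl.get_state();m=R.from_quat(s['tcp_rot']).as_matrix();x=s['eef_pos']
    c,q=np.cos(D[2]),np.sin(D[2]);d=x[:2]-D[:2]
    print('t %.2f'%s['time'],'tcp',x.round(4),'xyaw %.3f'%np.arctan2(m[1,0],m[0,0]),'tilt %.3f'%np.arccos(-m[2,2]),'dock',(c*d[0]+q*d[1]).round(4),(-q*d[0]+c*d[1]).round(4),'F',s['contact_force'].round(1),'open %.3f'%s['opening'],'q',s['qpos'].round(2))
    return s,m
if __name__=='__main__': show()
E
python3 s.py
python3 - <<'E'
from h import *
st=ctrl.get_state();im,d=cams.read_camera('wrist');save('wrist1',im);np.savez('wrist1',im=im,d=d)
from fit import *
P=cloud('wrist',d,st).reshape(-1,3);P=P[np.isfinite(P[:,2])]
print(fit(TRAY,P,[.577,.0235,-.213]))
E
```

```text
t 1.95 tcp [6.751e-01 1.000e-04 2.317e-01] xyaw -1.761 tilt 0.001 dock 0.2551 -0.0145 F [-0.7  0.3  1.2] open 1.001 q [-0.15  0.29  1.58 -0.    1.28  1.61]
(array([ 5.76059013e-01,  2.32154033e-02, -2.12332466e-01, -4.98406855e-04]), 15273, np.float64(0.0008295639849502832), np.float64(0.0007308954859007428))
```

View pics/wrist1.png

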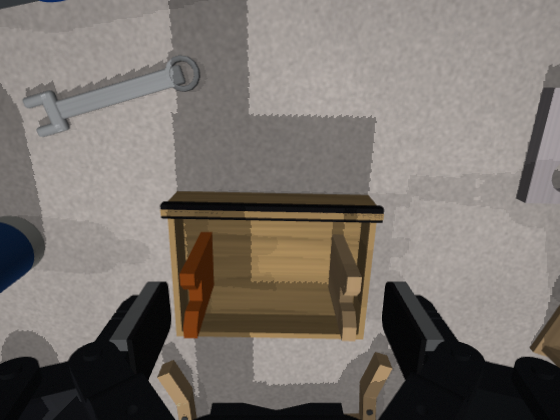

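The wrist view shows the tray with its lip at rows ~205–215 (columns 162–382), orange fork at left, and the free table behind. The fit agrees within 1 mm. I now descend behind the lip.

Call:
send_rows(motion=[0,-0.6,3,0,8.54,0,0,4,0,8.54,0,0,4,0,8.54,0,0,4,0,8.54,0,0,3,0,8.54,0,0,1.5,0,8.54,0,0,0,0,8.54])

```text
time: 2.7
eef_pos: [0.6857, -0.0018, 0.0351]
tcp_rot: [-0.641, 0.768, -0.004, 0.004]
contact_force: [-0.5, -0.4, -0.1]
opening: 1.003
```

```bash
python3 s.py
python3 - <<'E'
from h import *
for n in ['scene']:
    im,d=cams.read_camera(n);save(n+'2',cv2.resize(im[130:310,170:410],None,fx=3,fy=3,interpolation=cv2.INTER_CUBIC))
E
```

```text
t 2.70 tcp [ 0.6857 -0.0018  0.0351] xyaw -1.751 tilt 0.011 dock 0.2659 -0.0149 F [-0.5 -0.4 -0.1] open 1.003 q [-0.15  0.51  1.67  0.    0.96  1.6 ]
```

View pics/scene2.png

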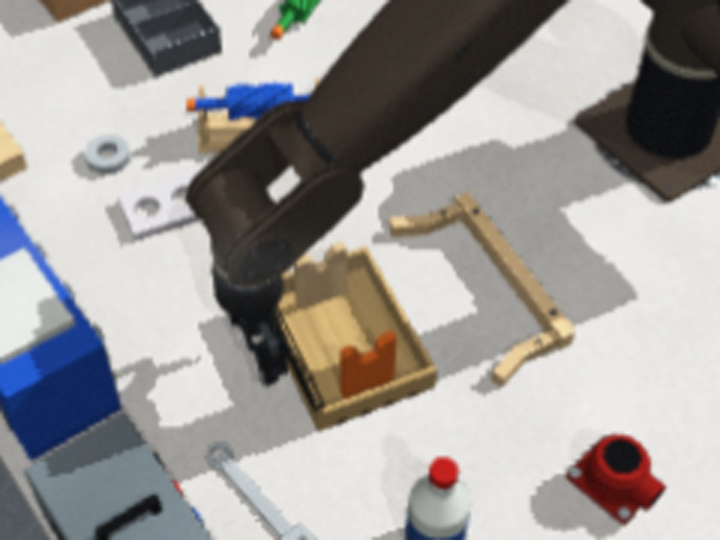

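Call:
send_rows(motion=[0,0,1.7,0,8.54,0,0,0.5,0,8.54,0,0.8,0,0,8.54,0,0.8,0,0,8.54,0,0.8,0,0,8.54,0,0.8,0,0,8.54])

```text
time: 3.35
eef_pos: [0.66, 0.0033, 0.0206]
tcp_rot: [-0.641, 0.768, -0.011, 0.01]
contact_force: [3.3, 1.5, -2.7]
opening: 1.003
```

```bash
python3 s.py
```

```text
t 3.35 tcp [0.66   0.0033 0.0206] xyaw -1.751 tilt 0.030 dock 0.2398 -0.0134 F [ 3.3  1.5 -2.7] open 1.003 q [-0.15  0.48  1.75  0.    0.89  1.6 ]
```

Call:
send_rows(motion=[0,0.9,0,-0.02,8.54,0,0.9,0,-0.02,8.54,0,0.9,0,0,8.54,0,0.9,0,0,8.54,0,0.9,0,0,8.54])

```text
time: 3.85
eef_pos: [0.6144, 0.0103, 0.0213]
tcp_rot: [-0.657, 0.753, -0.015, 0.013]
contact_force: [4.1, -1.2, -1.3]
opening: 0.997
```

```bash
python3 s.py
python3 - <<'E'
from fit import *
from s import D
st=ctrl.get_state();im,d=cams.read_camera('wrist');save('wrist3',im)
P=cloud('wrist',d,st).reshape(-1,3);P=P[np.isfinite(P[:,2])]
print('wrist',fit(TRAY,P,[.545,.028,-.19],crop=(.09,.11)))
im,d=cams.read_camera('scene');save('scene3',im)
P=cloud('scene',d).reshape(-1,3);P=P[np.isfinite(P[:,2])]
p=fit(TRAY,P,[.545,.028,-.19],crop=(.085,.105));print('scene',p)
print(inv(D,np.r_[p[0][:2],0][None]))
E
```

```text
t 3.85 tcp [0.6144 0.0103 0.0213] xyaw -1.707 tilt 0.039 dock 0.1937 -0.0129 F [ 4.1 -1.2 -1.3] open 0.997 q [-0.15  0.39  1.87  0.    0.84  1.56]
wrist (array([ 0.54384624,  0.0245535 , -0.13421877,  0.0334698 ]), 58343, np.float64(0.006553262102867924), np.float64(0.0049097825756551465))
scene (array([ 0.52060867,  0.02798351, -0.13770916,  0.01419003]), 943, np.float64(0.002190168171238428), np.float64(0.0011889507741717697))
[[ 0.09829109 -0.00858856  0.        ]]
```

View pics/wrist3.png

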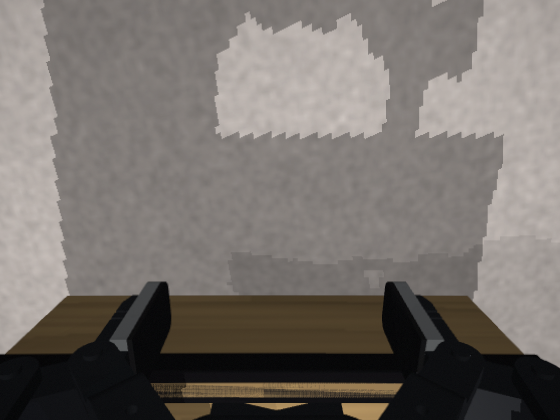

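Run:
```python
from fit import *
from s import D,show
s,m=show();print(m.round(3))
im,d=cams.read_camera('side');save('side3',im);np.savez('side3',im=im,d=d)
im2,d2=cams.read_camera('scene');np.savez('scene3',im=im2,d=d2)
for n,dd in(('side',d),('scene',d2)):
    P=cloud(n,dd).reshape(-1,3);P=P[np.isfinite(P[:,2])]
    L=inv([.521,.028,-.138],P)
    m=(abs(L[:,0])<.078)&(abs(L[:,1])<.105)
    w=L[m&(L[:,2]<.13)]
    print(n,'fork',np.percentile(w[(abs(abs(w[:,1])-.07)<.012)&(abs(w[:,0])<.035)&(w[:,2]>.085)][:,2],[50,90]),
     'floor',np.median(w[(abs(w[:,0])<.06)&(abs(w[:,1])<.06)&(w[:,2]<.03)][:,2]))
    for a in (.5,):
      for y in(-1,1):
        q=w[(abs(w[:,1]-y*.097)<.006)&(w[:,2]>.03)&(w[:,2]<.06)&(abs(w[:,0])<.06)]
        if len(q)>5: print('side wall',y,len(q),np.polyfit(q[:,0],q[:,2],1))
      q=w[(abs(w[:,0]+.072)<.006)&(w[:,2]>.03)&(w[:,2]<.06)]
      if len(q)>5: print('near wall',len(q),np.polyfit(q[:,1],q[:,2],1))
    for z in(.001,):
      f=P[(abs(P[:,0]-.75)<.05)&(abs(P[:,1]+.15)<.05)];print('table',np.median(f[:,2]))
    print(fit(TRAY,P[P[:,2]<.11],[.521,.028,-.138],crop=(.078,.105)))
```

```text
t 3.95 tcp [0.6129 0.0106 0.0209] xyaw -1.706 tilt 0.035 dock 0.1922 -0.0128 F [-0.3  0.5 -0.6] open 1.003 q [-0.15  0.39  1.87  0.    0.85  1.56]
[[-0.135 -0.99   0.034]
 [-0.991  0.135 -0.005]
 [ 0.    -0.035 -0.999]]
side fork [0.09361045 0.09982307] floor 0.006282519959186272
side wall -1 95 [-0.00413518  0.0369183 ]
side wall 1 38 [-0.02750276  0.03749373]
near wall 86 [0.00738934 0.03986578]
table -0.00019802338650865003
(array([ 0.51765322,  0.0279858 , -0.14078199,  0.00722279]), 1109, np.float64(0.0021262756855646497), np.float64(0.0014537363622055854))
scene fork [0.09362067 0.09796965] floor 0.005994490113308881
side wall -1 7 [-0.58161581  0.00318594]
side wall 1 96 [-0.00628967  0.03745061]
near wall 130 [0.0040909  0.03817491]
table -0.00039914444032218555
(array([ 0.52034074,  0.02797558, -0.13686835,  0.00209493]), 913, np.float64(0.0016174597843387733), np.float64(0.0011403841288922362))
```

View pics/side3.png

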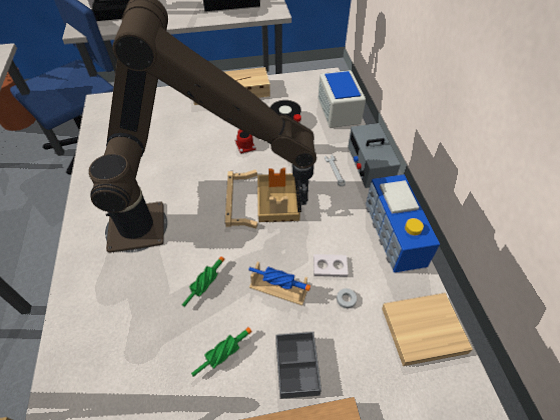

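Call:
send_rows(motion=[-0.12,0.9,0,0,8.54,-0.12,0.9,0,0,8.54,-0.12,0.9,0,0,8.54,-0.12,0.9,0,0,8.54,-0.12,0.9,0,0,8.54,-0.12,0.9,0,0,8.54])

```text
time: 4.65
eef_pos: [0.5631, 0.0243, 0.0212]
tcp_rot: [-0.657, 0.753, -0.018, 0.015]
contact_force: [4.5, -1.0, -0.1]
opening: 1.0
```

```bash
cat > tr.py <<'E'
from fit import *
from s import D,show
import sys
def tray(g):
    for n in('side','scene'):
        im,d=cams.read_camera(n)
        P=cloud(n,d).reshape(-1,3);P=P[np.isfinite(P[:,2])&(P[:,2]<.105)]
        p=fit(TRAY,P,g,crop=(.078,.105));q=inv(D,np.r_[p[0][:2],0][None])[0]
        print(n,p[0].round(4),p[1],round(p[2],4),'dock',q[:2].round(4),'yaw',round(p[0][2]-D[2],3))
if __name__=='__main__':
    show();tray([float(a) for a in sys.argv[1:4]])
E
python3 tr.py .468 .038 -.14
```

```text
t 4.65 tcp [0.5631 0.0243 0.0212] xyaw -1.707 tilt 0.048 dock 0.1409 -0.0063 F [ 4.5 -1.  -0.1] open 1.000 q [-0.14  0.29  2.   -0.    0.8   1.57]
side [ 0.4681  0.0414 -0.1368  0.0042] 1103 0.0021 dock [ 0.0444 -0.0027] yaw 0.004
scene [ 0.4688  0.0421 -0.1376  0.0012] 868 0.0016 dock [ 0.045  -0.0019] yaw 0.003
```

Call:
send_rows(motion=[-0.05,0.8,0,0,8.54,0,0.8,0,0,8.54,0,0.8,0,0,8.54,0,0.7,0,0,8.54,0,0.6,0,0,8.54])

```text
time: 5.25
eef_pos: [0.527, 0.0302, 0.0209]
tcp_rot: [-0.657, 0.753, -0.02, 0.017]
contact_force: [4.8, -0.3, 1.7]
opening: 0.997
```

```bash
python3 tr.py .435 .046 -.14
```

```text
t 5.25 tcp [0.527  0.0302 0.0209] xyaw -1.707 tilt 0.053 dock 0.1043 -0.0055 F [ 4.8 -0.3  1.7] open 0.997 q [-0.13  0.22  2.09 -0.    0.77  1.57]
side [ 0.4329  0.0473 -0.1374  0.004 ] 1092 0.0022 dock [ 0.0087 -0.0018] yaw 0.004
scene [ 0.4329  0.0481 -0.1372  0.0025] 847 0.0017 dock [ 0.0087 -0.001 ] yaw 0.004
```

Call:
send_rows(motion=[0,0.5,0,0,8.54,0,0.4,0,0,8.54,0,0.3,0,0,8.54])

```text
time: 5.65
eef_pos: [0.5184, 0.0308, 0.0217]
tcp_rot: [-0.656, 0.754, -0.024, 0.02]
contact_force: [12.1, -4.8, -1.3]
opening: 1.0
```

```bash
python3 tr.py .425 .049 -.14
```

```text
t 5.65 tcp [0.5184 0.0308 0.0217] xyaw -1.709 tilt 0.063 dock 0.0957 -0.0061 F [12.1 -4.8 -1.3] open 1.000 q [-0.14  0.2   2.12 -0.    0.76  1.57]
side [ 0.4237  0.0483 -0.1397  0.0027] 1106 0.0022 dock [-0.0005 -0.0021] yaw 0.001
scene [ 0.4256  0.0488 -0.1426  0.0026] 857 0.0017 dock [ 0.0013 -0.0013] yaw -0.002
```

The tray is home: force rose to 12 N, and both cameras put it within 2 mm of the stop with yaw ≈ 0. I back off and lift.

Call:
send_rows(motion=[0,0.2,0,0,8.54,0,-0.6,0,0,8.54,0,-1,0,0,8.54,0,-1,0,0,8.54,0,0,-2,0,8.54,0,0,-3,0,8.54,0,0,-4,0,8.54,0,0,-4,0,8.54,0,0,-4,0,8.54,0,0,-3,0,8.54,0,0,0,0,8.54])

```text
time: 6.85
eef_pos: [0.5274, 0.0297, 0.2215]
tcp_rot: [-0.656, 0.754, -0.01, 0.009]
contact_force: [-0.3, 0.3, 0.5]
opening: 1.001
```

```bash
python3 tr.py .425 .049 -.14
cat > rf.py <<'E'
from fit import *
E
python3 - <<'E'
from h import *
from s import show
s,m=show();print(m.round(3))
im,d=cams.read_camera('scene');save('scene4',im);np.savez('scene4',im=im,d=d)
im,d=cams.read_camera('side');save('side4',im);np.savez('side4',im=im,d=d)
for c in('scene','side'):
  for r in spotter.trace('rotor',c): print(c,r['conf'],r['bbox'])
E
```

```text
t 6.85 tcp [0.5274 0.0297 0.2215] xyaw -1.710 tilt 0.027 dock 0.1048 -0.0059 F [-0.3  0.3  0.5] open 1.001 q [-0.14 -0.05  1.96 -0.    1.2   1.57]
side [ 0.4232  0.0483 -0.1437  0.004 ] 1180 0.002 dock [-0.001  -0.0022] yaw -0.003
scene [ 0.4254  0.0485 -0.1417  0.0022] 1206 0.0016 dock [ 0.0011 -0.0017] yaw -0.001
t 6.95 tcp [0.5251 0.0299 0.2167] xyaw -1.710 tilt 0.020 dock 0.1025 -0.006 F [ 0.2  0.4 -0.7] open 0.998 q [-0.14 -0.04  1.97 -0.    1.2   1.57]
[[-0.139 -0.99   0.02 ]
 [-0.99   0.139 -0.003]
 [ 0.    -0.02  -1.   ]]
scene 0.59 [233.2, 154.6, 48.6, 16.2]
scene 0.55 [259.5, 119.7, 24.5, 26.3]
side 0.98 [185.3, 256.1, 40.8, 51.2]
side 0.81 [249.1, 266.8, 58.3, 25.4]
side 0.62 [191.1, 329.8, 58.7, 44.3]
```

View pics/scene4.png

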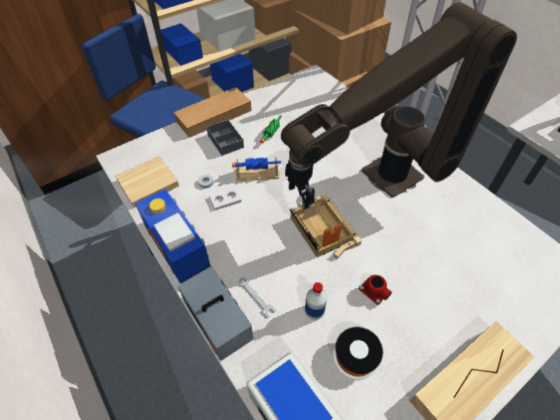

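Call:
send_rows(motion=[4,0.2,-1,0,8.54,4.5,0.2,0,0,8.54,4.5,0.2,0,0,8.54,4.5,0.2,0,0,8.54,4.5,0.2,0,0,8.54,4.5,0.2,0,0,8.54,4.5,0.2,0,0,8.54,3,0,0,0.1,8.54,0,0,0,0.15,8.54,0,0,0,0.15,8.54,0,0,0,0,8.54])

```text
time: 8.25
eef_pos: [0.4533, -0.3142, 0.2036]
tcp_rot: [-0.494, 0.869, 0.01, -0.001]
contact_force: [-0.5, 0.2, -0.1]
opening: 0.996
```

```bash
python3 s.py
python3 - <<'E'
from h import *
st=ctrl.get_state();im,d=cams.read_camera('wrist');save('wrist5',im);np.savez('wrist5',im=im,d=d,pos=st['eef_pos'],rot=st['tcp_rot'])
E
```

```text
t 8.25 tcp [ 0.4533 -0.3142  0.2036] xyaw -2.108 tilt 0.021 dock 0.0797 -0.3568 F [-0.5  0.2 -0.1] open 0.996 q [-0.79  0.05  1.9   0.    1.21  1.32]
```

View pics/wrist5.png

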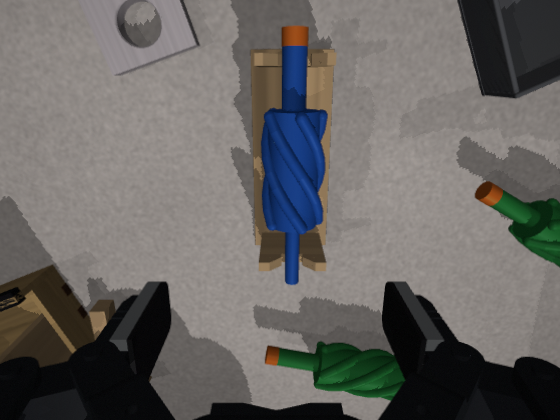

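The wrist crop settles which one: blue rotor at (294,165), orange band at the top (294,35), lying on the plywood rest. The green look-alikes are at (350,365) and (520,215) and get left alone.

```bash
cat > rot.py <<'E'
from fit import *
def cyl(r,y0,y1):
    a,y=np.meshgrid(np.linspace(0,2*np.pi,48,endpoint=False),np.arange(y0,y1+1e-6,.0015));
    q=np.c_[r*np.cos(a).ravel(),y.ravel(),r*np.sin(a).ravel()]
    rr,aa=np.meshgrid(np.linspace(0,r,6),np.linspace(0,2*np.pi,32));e=y1 if abs(y1)>abs(y0) else y0
    return np.vstack([q,np.c_[(rr*np.cos(aa)).ravel(),np.full(rr.size,e),(rr*np.sin(aa)).ravel()]])
SH=np.vstack([cyl(.009,.045,.1),cyl(.006,-.1,-.045)])
def rotor(P,im,g,zmin=.045):
    hsv=cv2.cvtColor(im,cv2.COLOR_RGB2HSV).reshape(-1,3).astype(int);P=P.reshape(-1,3)
    m=(hsv[:,1]>120)&(hsv[:,2]>40)&(((hsv[:,0]>100)&(hsv[:,0]<130))|(hsv[:,0]<14))&np.isfinite(P[:,2])
    P=P[m];L=inv(g,P);P=P[(abs(L[:,0])<.035)&(abs(L[:,1])<.12)&(P[:,2]>zmin)]
    t=cKDTree(SH)
    # params x,y,yaw,z,pitch
    def loc(q,W):
        d=W-[q[0],q[1],q[3]];c,s=np.cos(q[2]),np.sin(q[2])
        Y=np.array([-s*np.cos(q[4]),c*np.cos(q[4]),np.sin(q[4])]);X=np.array([c,s,0]);Z=np.cross(X,Y)
        return d@np.c_[X,Y,Z]
    p=np.r_[g[:3],.06 if len(g)<4 else g[3],0.]
    for i in range(4):
        L=loc(p,P);Q=P[(abs(L[:,1])>.048)&(abs(L[:,1])<.108)]
        f=lambda q:t.query(loc(q,Q))[0]
        p=least_squares(f,p,loss='soft_l1',f_scale=.002,x_scale=[.01,.01,.1,.01,.1],diff_step=1e-4).x
    return p,len(Q),np.median(f(p))
if __name__=='__main__':
    f=np.load('wrist5.npz');st={'eef_pos':f['pos'],'tcp_rot':f['rot']}
    P=cloud('wrist',f['d'],st);print('wrist',rotor(P,f['im'],[.458,-.336,-2.118]))
    for n in('side4','scene4'):
        f=np.load(n+'.npz');print(n,rotor(cloud(n[:-1],f['d']),f['im'],[.458,-.336,-2.118]))
E
python3 rot.py
```

```text
wrist (array([ 4.59847430e-01, -3.33666933e-01, -2.10554390e+00,  5.92239720e-02,
        8.04421466e-04]), 2642, np.float64(0.00069865475864796))
side4 (array([ 0.46001234, -0.33302883, -2.10673953,  0.06135009, -0.01810102]), 130, np.float64(0.001425531406379733))
scene4 (array([ 0.46024692, -0.33243759, -2.13078142,  0.05936347,  0.0379164 ]), 63, np.float64(0.0017173674721002023))
```

Call:
send_rows(motion=[1.3,-1.5,1,0,8.54,0,0,3,0,8.54,0,0,3,0,8.54,0,0,2,0,8.54,0,0,0,0,8.54])

```text
time: 8.8
eef_pos: [0.4587, -0.3293, 0.1081]
tcp_rot: [-0.503, 0.864, 0.012, -0.002]
contact_force: [-0.1, -1.0, -0.6]
opening: 1.002
```

```bash
cat > g.py <<'E'
from s import *
import sys
s,m=show();print(m.round(3).tolist())
t=np.array([float(a) for a in sys.argv[1:4]])
print('tool delta cm',((t-s['eef_pos'])@m*100).round(2))
E
python3 g.py .4598 -.3335 .037
```

```text
t 8.80 tcp [ 0.4587 -0.3293  0.1081] xyaw -2.086 tilt 0.025 dock 0.0872 -0.371 F [-0.1 -1.  -0.6] open 1.002 q [-0.8   0.19  1.93  0.    1.04  1.28]
[[-0.493, -0.87, -0.015], [-0.87, 0.493, 0.02], [-0.01, 0.023, -1.0]]
tool delta cm [ 0.38 -0.47  7.1 ]
```

Call:
send_rows(motion=[0.4,-0.5,1.8,0.02,8.54,0,0,2,0,8.54,0,0,1.8,0,8.54,0,0,1,0,8.54,0,0,0,0,8.54])

```text
time: 9.3
eef_pos: [0.4627, -0.334, 0.0435]
tcp_rot: [-0.5, 0.866, 0.01, -0.001]
contact_force: [-0.1, -0.5, -0.4]
opening: 0.998
```

```bash
python3 g.py .4598 -.3335 .037
```

```text
t 9.30 tcp [ 0.4627 -0.334   0.0435] xyaw -2.095 tilt 0.021 dock 0.0918 -0.3751 F [-0.1 -0.5 -0.4] open 0.998 q [-0.8   0.3   1.94  0.    0.92  1.29]
[[-0.5, -0.866, -0.013], [-0.866, 0.5, 0.017], [-0.008, 0.019, -1.0]]
tool delta cm [0.1  0.26 0.65]
```

Call:
send_rows(motion=[0.1,0.25,0.65,0.01,8.54,0,0,0,0,6.5,0,0,0,0,4,0,0,0,0,4,0,0,0,0,4,0,0,0,0,4,0,0,0,0,4,0,0,0,0,4], grip_force=45)

```text
time: 10.1
eef_pos: [0.4613, -0.3348, 0.0401]
tcp_rot: [-0.496, 0.868, 0.008, -0.001]
contact_force: [-1.0, -0.1, -1.6]
opening: 0.573
```

```bash
python3 g.py .4598 -.3335 .037
python3 - <<'E'
from h import *
im,d=cams.read_camera('wrist');save('wrist6',im)
E
```

```text
t 10.10 tcp [ 0.4613 -0.3348  0.0401] xyaw -2.103 tilt 0.016 dock 0.0906 -0.3761 F [-1.  -0.1 -1.6] open 0.573 q [-0.81  0.3   1.95  0.    0.91  1.29]
[[-0.508, -0.862, -0.009], [-0.862, 0.507, 0.013], [-0.007, 0.014, -1.0]]
tool delta cm [-0.03  0.19  0.32]
```

View pics/wrist6.png

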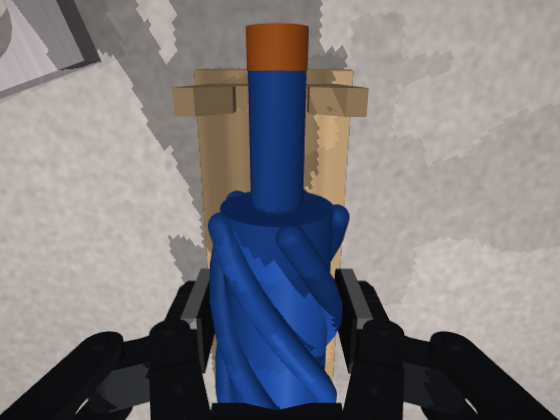

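Call:
send_rows(motion=[0,0,-0.5,0,4,0,0,-1,0,4,0,0,-2,0,4,0,0,-3,0,4,0,0,-3,0,4,0,0,-3,0,4,0,0,-3,0,4,0,0,-2.5,0,4,0,0,-1,0,4,0,0,0,0,4])

```text
time: 11.15
eef_pos: [0.461, -0.3351, 0.2389]
tcp_rot: [-0.496, 0.868, 0.011, -0.001]
contact_force: [-0.0, -0.7, -3.1]
opening: 0.572
```

```bash
cat > held.py <<'E'
from rot import *
from s import show
import sys
def held(tag,g=None):
    s,m=show()
    if g is None:
        c=s['eef_pos']+m@[0,0,-.019]; y=np.arctan2(m[1,0],m[0,0]); g=[c[0],c[1],y,c[2]]
    im,d=cams.read_camera('wrist');save('wrist'+tag,im)
    r=rotor(cloud('wrist',d,s),im,g,zmin=g[3]-.03);print('wrist',r[0].round(4),r[1:])
    im2,d2=cams.read_camera('side');save('side'+tag,im2);r2=rotor(cloud('side',d2),im2,g,zmin=g[3]-.03);print('side',r2[0].round(4),r2[1:])
    im2,d2=cams.read_camera('scene');save('scene'+tag,im2);r3=rotor(cloud('scene',d2),im2,g,zmin=g[3]-.03);print('scene',r3[0].round(4),r3[1:])
    for q in(r,r2,r3):
        p=q[0];print(' in tool cm',((np.array([p[0],p[1],p[3]])-s['eef_pos'])@m*100).round(2),'dyaw %.3f'%(p[2]-np.arctan2(m[1,0],m[0,0])))
if __name__=='__main__': held(sys.argv[1])
E
python3 held.py 7
```

```text
t 11.15 tcp [ 0.461  -0.3351  0.2389] xyaw -2.103 tilt 0.022 dock 0.0903 -0.3764 F [-0.  -0.7 -3.1] open 0.572 q [-0.81  0.06  1.82  0.    1.28  1.29]
wrist [ 0.4608 -0.3368 -2.107   0.2571  0.0082] (9629, np.float64(0.0006968190053218323))
side [ 0.4604 -0.3361 -2.1035  0.2582 -0.0044] (165, np.float64(0.0014210670085810756))
scene [ 0.4602 -0.3328 -2.1075  0.2547  0.0032] (89, np.float64(0.0015304457667598317))
 in tool cm [ 0.14 -0.02 -1.82] dyaw -0.004
 in tool cm [ 0.1   0.04 -1.93] dyaw -0.000
 in tool cm [-0.17  0.22 -1.57] dyaw -0.005
```

View pics/side7.png

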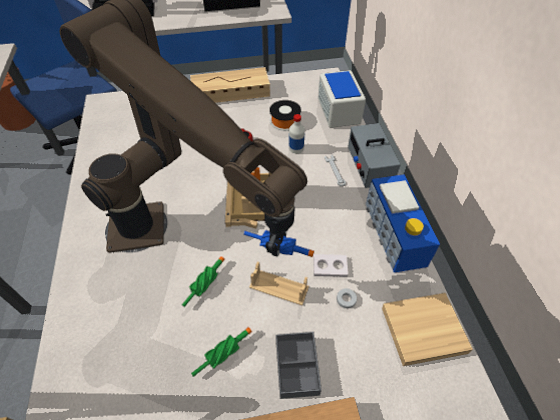

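Run:
```python
import numpy as np
for i in range(12):
    y=-2.103+.15*i; d=np.array([-.25,3.0])
    print(round(np.cos(y)*d[0]+np.sin(y)*d[1],1),round(np.sin(y)*d[0]-np.cos(y)*d[1],1))
```

```text
-2.5 1.7
-2.7 1.4
-2.9 0.9
-3.0 0.5
-3.0 0.0
-3.0 -0.4
-2.9 -0.8
-2.7 -1.3
-2.5 -1.7
-2.2 -2.0
-1.9 -2.3
-1.5 -2.6
```

Call:
send_rows(motion=[-2.5,1.7,0,-0.15,4,-2.7,1.4,0,-0.15,4,-2.9,0.9,0,-0.15,4,-3,0.5,0,-0.15,4,-3,0,0,-0.15,4,-3,-0.4,0,-0.15,4,-2.9,-0.8,0,-0.15,4,-2.7,-1.3,0,-0.15,4,-2.5,-1.7,0,-0.15,4,-2.2,-2,0,-0.15,4,-1.9,-2.3,0,-0.15,4,-1.5,-2.6,0,-0.15,4])

```text
time: 12.5
eef_pos: [0.4153, 0.0415, 0.2212]
tcp_rot: [0.988, -0.148, -0.031, -0.017]
contact_force: [0.7, 0.6, -3.4]
opening: 0.572
```

```bash
python3 g.py .4245 .0487 .23
```

```text
t 12.50 tcp [0.4153 0.0415 0.2212] xyaw -0.297 tilt 0.072 dock -0.0078 -0.01 F [ 0.7  0.6 -3.4] open 0.572 q [-0.17 -0.27  2.16  0.03  1.32  0.12]
[[0.954, -0.294, -0.057], [-0.292, -0.956, 0.043], [-0.067, -0.025, -0.997]]
tool delta cm [ 0.6  -0.98 -0.9 ]
```

Call:
send_rows(motion=[0,0,0,-0.08,4,0.3,-0.5,-0.5,-0.08,4,0,0,0,0,4,0,0,0,0,4])

```text
time: 12.9
eef_pos: [0.4144, 0.0502, 0.2185]
tcp_rot: [0.997, -0.062, -0.037, -0.021]
contact_force: [-0.5, -0.2, -3.2]
opening: 0.574
```

```bash
python3 g.py .4245 .0487 .23; python3 held.py 8;python3 tr.py .424 .0487 -.14
```

```text
t 12.90 tcp [0.4144 0.0502 0.2185] xyaw -0.122 tilt 0.085 dock -0.01 -0.0015 F [-0.5 -0.2 -3.2] open 0.574 q [-0.15 -0.26  2.15  0.04  1.33 -0.03]
[[0.99, -0.125, -0.072], [-0.122, -0.992, 0.046], [-0.077, -0.037, -0.996]]
tool delta cm [ 0.93 -0.02 -1.23]
t 12.90 tcp [0.4144 0.0502 0.2185] xyaw -0.122 tilt 0.085 dock -0.01 -0.0015 F [-0.5 -0.2 -3.2] open 0.574 q [-0.15 -0.26  2.15  0.04  1.33 -0.03]
wrist [ 0.4153  0.0497 -0.1285  0.2365  0.0681] (9185, np.float64(0.0006912823370620973))
side [ 0.4102  0.0478 -0.0452  0.2292 -0.099 ] (59, np.float64(0.0024740233186925304))
scene [ 0.4153  0.0482 -0.1169  0.2378  0.0522] (83, np.float64(0.0011172080290333796))
 in tool cm [-0.04 -0.03 -1.8 ] dyaw -0.006
 in tool cm [-0.46  0.24 -1.04] dyaw 0.077
 in tool cm [-0.04  0.12 -1.93] dyaw 0.006
t 13.05 tcp [0.4149 0.0498 0.2193] xyaw -0.123 tilt 0.084 dock -0.0094 -0.0018 F [-0.5  0.3 -3.6] open 0.573 q [-0.15 -0.26  2.15  0.04  1.33 -0.03]
side [ 0.4235  0.0481 -0.1432  0.0025] 1135 0.002 dock [-0.0007 -0.0023] yaw -0.002
scene [ 0.4255  0.0485 -0.1414  0.0015] 1259 0.0016 dock [ 0.0013 -0.0016] yaw -0.0
```

View pics/wrist8.png

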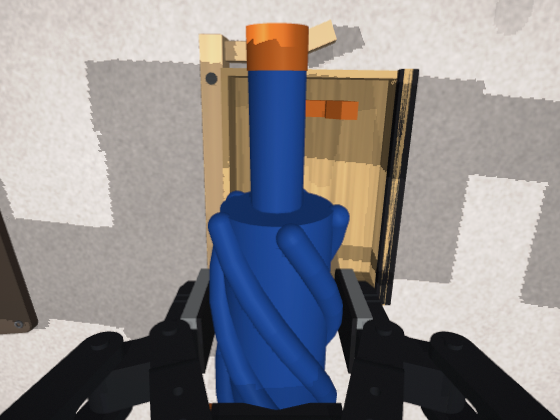

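View pics/scene8.png

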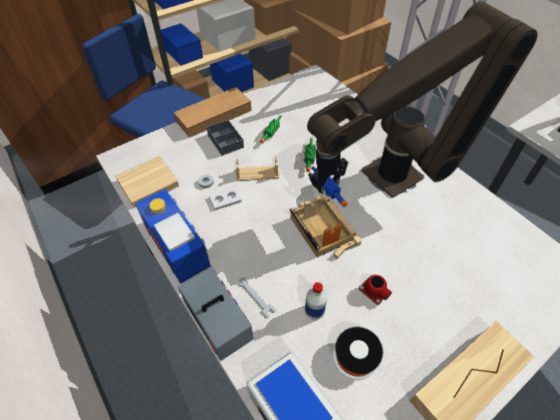

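Call:
send_rows(motion=[0,0,-2,0,4,0,0,-2,0,4,0,0,-2,0,4])

```text
time: 13.45
eef_pos: [0.4172, 0.0464, 0.2773]
tcp_rot: [0.997, -0.063, -0.04, -0.021]
contact_force: [-0.5, 0.8, -3.2]
opening: 0.569
```

```bash
python3 g.py .4245 .0487 .23
```

```text
t 13.45 tcp [0.4172 0.0464 0.2773] xyaw -0.125 tilt 0.091 dock -0.0067 -0.0049 F [-0.5  0.8 -3.2] open 0.569 q [-0.15 -0.3   2.08  0.03  1.45 -0.03]
[[0.989, -0.128, -0.078], [-0.125, -0.991, 0.047], [-0.083, -0.037, -0.996]]
tool delta cm [ 1.09 -0.15  4.66]
```

Call:
send_rows(motion=[1.0,0,0,0,4,1.0,0,0,0,4,1.0,0,0,0,4])

```text
time: 13.75
eef_pos: [0.45, 0.0417, 0.277]
tcp_rot: [0.997, -0.064, -0.037, -0.021]
contact_force: [-1.0, -0.3, -3.0]
opening: 0.571
```

```bash
python3 g.py .4245 .0487 .23
```

```text
t 13.75 tcp [0.45   0.0417 0.277 ] xyaw -0.127 tilt 0.084 dock 0.0265 -0.005 F [-1.  -0.3 -3. ] open 0.571 q [-0.15 -0.22  2.01  0.04  1.42 -0.03]
[[0.989, -0.13, -0.07], [-0.127, -0.991, 0.046], [-0.076, -0.037, -0.996]]
tool delta cm [-2.25 -0.19  4.9 ]
```

Call:
send_rows(motion=[0,1,0,0,4,0,1,0,0,4,0,1,0,0,4])

```text
time: 14.05
eef_pos: [0.4462, 0.0104, 0.272]
tcp_rot: [0.997, -0.064, -0.04, -0.021]
contact_force: [0.7, -0.2, -2.4]
opening: 0.57
```

```bash
python3 g.py .4245 .0487 .23
```

```text
t 14.05 tcp [0.4462 0.0104 0.272 ] xyaw -0.126 tilt 0.091 dock 0.027 -0.0364 F [ 0.7 -0.2 -2.4] open 0.570 q [-0.22 -0.22  2.03  0.03  1.42 -0.1 ]
[[0.989, -0.128, -0.077], [-0.125, -0.991, 0.047], [-0.083, -0.037, -0.996]]
tool delta cm [-2.27 -3.36  4.53]
```

```bash
python3 g.py .4231 .0492 .17
```

```text
t 14.05 tcp [0.4462 0.0104 0.272 ] xyaw -0.126 tilt 0.091 dock 0.027 -0.0364 F [ 0.7 -0.2 -2.4] open 0.570 q [-0.22 -0.22  2.03  0.03  1.42 -0.1 ]
[[0.989, -0.128, -0.077], [-0.125, -0.991, 0.047], [-0.083, -0.037, -0.996]]
tool delta cm [-1.92 -3.17 10.52]
```

Call:
send_rows(motion=[-0.6,-1.1,2.5,0.012,4,-0.6,-1.1,2.5,0,4,-0.6,-0.9,2.5,0,4,0,0,2,0,4,0,0,0,0,4], grip_force=35)

```text
time: 14.55
eef_pos: [0.4233, 0.0437, 0.1761]
tcp_rot: [0.996, -0.073, -0.041, -0.02]
contact_force: [-0.7, 0.8, -2.1]
opening: 0.572
```

```bash
python3 g.py .4231 .0492 .13; python3 held.py 9
```

```text
t 14.55 tcp [0.4233 0.0437 0.1761] xyaw -0.145 tilt 0.090 dock -0.0003 -0.0067 F [-0.7  0.8 -2.1] open 0.572 q [-0.16 -0.19  2.18  0.03  1.24 -0.02]
[[0.986, -0.147, -0.078], [-0.144, -0.989, 0.046], [-0.084, -0.034, -0.996]]
tool delta cm [ 0.29 -0.38  4.61]
t 14.55 tcp [0.4233 0.0437 0.1761] xyaw -0.145 tilt 0.090 dock -0.0003 -0.0067 F [-0.7  0.8 -2.1] open 0.572 q [-0.16 -0.19  2.18  0.03  1.24 -0.02]
wrist [ 0.4245  0.0373 -0.1521  0.2107  0.0461] (10167, np.float64(0.0018337359753494487))
side [ 0.415   0.0425 -0.0449  0.1979  0.0568] (58, np.float64(0.001802568849639045))
scene [ 0.4333  0.046  -0.1392  0.2088  0.0975] (74, np.float64(0.0028717654425907055))
 in tool cm [-0.07  0.5  -3.49] dyaw -0.007
 in tool cm [-0.98  0.17 -2.12] dyaw 0.100
 in tool cm [ 0.68 -0.48 -3.32] dyaw 0.006
```

View pics/wrist9.png

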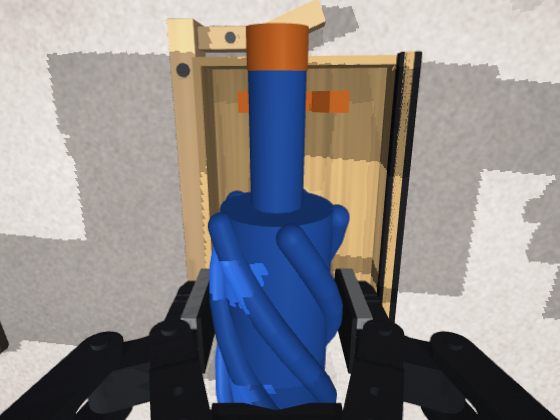

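View pics/side9.png

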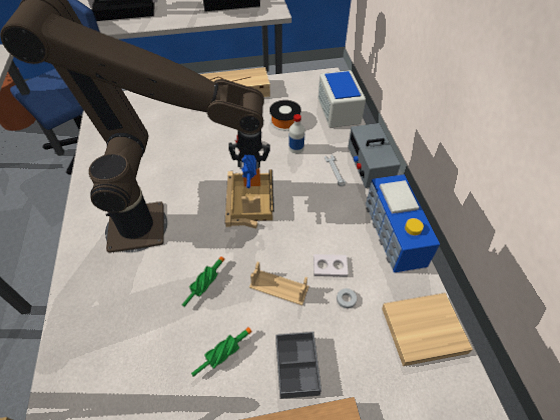

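Call:
send_rows(motion=[0.3,-0.4,1.5,0,4,0,0,1.5,0,4,0,0,1.5,0,4,0,0,0.8,0,4,0,0,0,0,4])

```text
time: 15.2
eef_pos: [0.4345, 0.0464, 0.1355]
tcp_rot: [0.997, -0.074, -0.027, -0.019]
contact_force: [0.2, -0.3, -3.1]
opening: 0.574
```

```bash
python3 g.py .4231 .0492 .11
python3 - <<'E'
from h import *
s=ctrl.get_state()
im,d=cams.read_camera('wrist');save('wrist10',im);np.savez('wrist10',im=im,d=d,pos=s['eef_pos'],rot=s['tcp_rot'])
im,d=cams.read_camera('side');save('side10',cv2.resize(im[110:240,190:310],None,fx=5,fy=4.6,interpolation=cv2.INTER_CUBIC));np.savez('side10',im=im,d=d)
im,d=cams.read_camera('scene');save('scene10',cv2.resize(im[130:270,260:400],None,fx=4.2,fy=4.2,interpolation=cv2.INTER_CUBIC));np.savez('scene10',im=im,d=d)
E
```

```text
t 15.20 tcp [0.4345 0.0464 0.1355] xyaw -0.148 tilt 0.066 dock 0.0105 -0.0025 F [ 0.2 -0.3 -3.1] open 0.574 q [-0.15 -0.12  2.2   0.04  1.12 -0.01]
[[0.987, -0.149, -0.051], [-0.147, -0.988, 0.042], [-0.056, -0.034, -0.998]]
tool delta cm [-1.02 -0.02  2.61]
```

View pics/scene10.png

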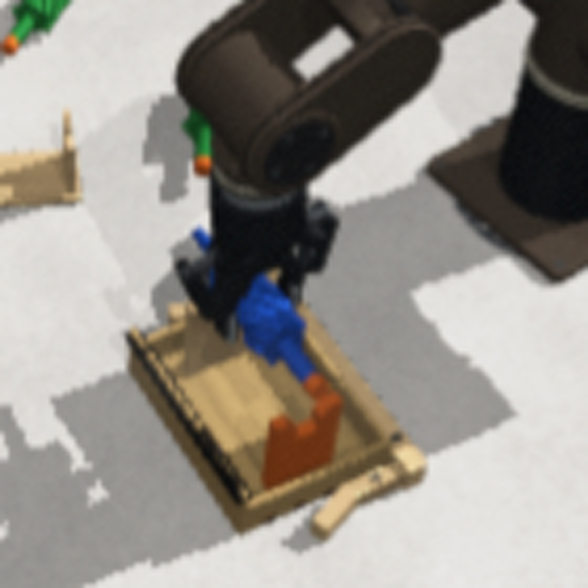

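View pics/side10.png

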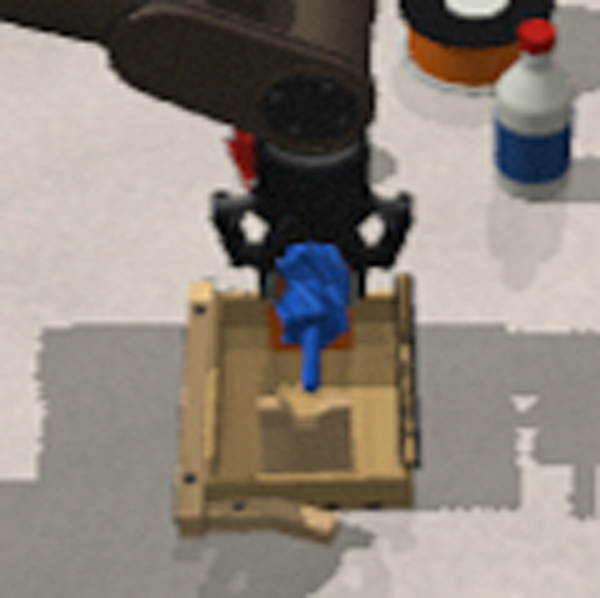

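View pics/wrist10.png

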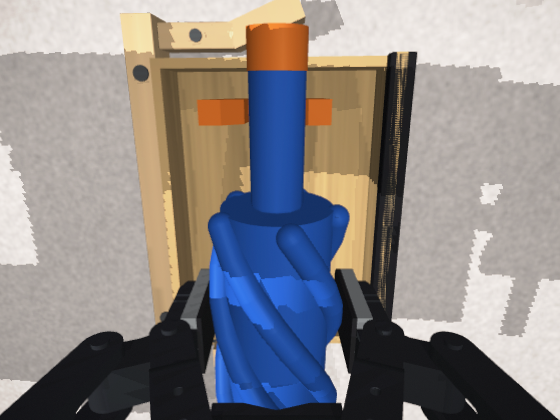

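Call:
send_rows(motion=[-0.5,0,0,0,4,-0.5,0,0,0,4,0,0,0,0,4])

```text
time: 15.65
eef_pos: [0.4256, 0.0478, 0.139]
tcp_rot: [0.997, -0.074, -0.024, -0.019]
contact_force: [-0.5, 0.9, -2.7]
opening: 0.564
```

```bash
python3 g.py .4231 .0492 .11
cat > held2.py <<'E'
from rot import *
from s import show,D
import sys
def loc(q,W):
    d=W-[q[0],q[1],q[3]];c,s=np.cos(q[2]),np.sin(q[2])
    Y=np.array([-s*np.cos(q[4]),c*np.cos(q[4]),np.sin(q[4])]);X=np.array([c,s,0]);Z=np.cross(X,Y)
    return d@np.c_[X,Y,Z]
def run(tag,T=(.4245,.0483,-.1415)):
    s,m=show();im,d=cams.read_camera('wrist');save('wrist'+tag,im)
    P=cloud('wrist',d,s).reshape(-1,3)
    hsv=cv2.cvtColor(im,cv2.COLOR_RGB2HSV).reshape(-1,3).astype(int);v,u=np.mgrid[0:420,0:560];u=u.ravel();v=v.ravel()
    k=(hsv[:,1]>120)&(u>245)&(u<310)&(v<185)&np.isfinite(P[:,2])
    c=s['eef_pos']-m[:,2]*.0182
    k&=(P[:,2]>c[2]-.02)&(P[:,2]<c[2]+.03)
    Q=P[k];t=cKDTree(cyl(.009,.045,.1))
    p=np.r_[c[:2],np.arctan2(m[1,0],m[0,0]),c[2],.05]
    f=lambda q:t.query(loc(q,Q))[0]
    p=least_squares(f,p,loss='soft_l1',f_scale=.001,x_scale=[.01,.01,.1,.01,.1],diff_step=1e-4).x
    print('rotor',p.round(4),len(Q),np.median(f(p)),'expected',c.round(4))
    Y=np.array([-np.sin(p[2]),np.cos(p[2]),np.tan(p[4])]);o=p[[0,1,3]]
    for y in(.1,.07,-.07,-.1):print(y,'in tray',inv(T,(o+y*Y)[None])[0].round(4))
if __name__=='__main__':run(sys.argv[1])
E
python3 held2.py 11
```

```text
t 15.65 tcp [0.4256 0.0478 0.139 ] xyaw -0.148 tilt 0.061 dock 0.0015 -0.0023 F [-0.5  0.9 -2.7] open 0.564 q [-0.15 -0.15  2.22  0.04  1.13 -0.01]
[[0.988, -0.149, -0.046], [-0.147, -0.988, 0.041], [-0.051, -0.034, -0.998]]
tool delta cm [-0.12 -0.    2.91]
t 15.65 tcp [0.4256 0.0478 0.139 ] xyaw -0.148 tilt 0.061 dock 0.0015 -0.0023 F [-0.5  0.9 -2.7] open 0.564 q [-0.15 -0.15  2.22  0.04  1.13 -0.01]
rotor [ 0.4261  0.0474 -0.1533  0.1569  0.0657] 9051 0.0006879895534688569 expected [0.4265 0.0471 0.1572]
0.1 in tray [0.0029 0.0993 0.1635]
0.07 in tray [0.0025 0.0693 0.1615]
-0.07 in tray [ 0.0008 -0.0707  0.1523]
-0.1 in tray [ 0.0005 -0.1007  0.1503]
```

Call:
send_rows(motion=[-0.2,0,1,-0.01,4,-0.2,0,1,0,4,-0.2,0,1,0,4,-0.1,0,0.6,0,4,0,0,0,0,4], grip_force=28)

```text
time: 16.2
eef_pos: [0.4157, 0.0506, 0.0996]
tcp_rot: [0.997, -0.069, -0.025, -0.019]
contact_force: [0.4, -0.3, -2.8]
opening: 0.575
```

```bash
python3 g.py .4231 .0492 .08; python3 held2.py 12
```

```text
t 16.20 tcp [0.4157 0.0506 0.0996] xyaw -0.137 tilt 0.062 dock -0.0087 -0.001 F [ 0.4 -0.3 -2.8] open 0.575 q [-0.14 -0.11  2.27  0.04  1.04 -0.03]
[[0.989, -0.138, -0.047], [-0.136, -0.99, 0.041], [-0.052, -0.034, -0.998]]
tool delta cm [0.85 0.1  1.92]
t 16.20 tcp [0.4157 0.0506 0.0996] xyaw -0.137 tilt 0.062 dock -0.0087 -0.001 F [ 0.4 -0.3 -2.8] open 0.575 q [-0.14 -0.11  2.27  0.04  1.04 -0.03]
rotor [ 0.4163  0.0501 -0.1411  0.1175  0.0659] 9072 0.0006949314416439329 expected [0.4166 0.0498 0.1178]
0.1 in tray [-0.0084  0.1007  0.1241]
0.07 in tray [-0.0084  0.0707  0.1222]
-0.07 in tray [-0.0084 -0.0693  0.1129]
-0.1 in tray [-0.0084 -0.0993  0.1109]
```

Call:
send_rows(motion=[0.45,0,0,0,4,0.4,0,0,0,4,0,0,0,0,4,0,0,0.5,0,4,0,0,0.3,0,4])

```text
time: 16.75
eef_pos: [0.4271, 0.0492, 0.0928]
tcp_rot: [0.997, -0.069, -0.022, -0.019]
contact_force: [-0.5, -0.4, -3.7]
opening: 0.572
```

```bash
python3 g.py .4231 .0492 .08; python3 held2.py 13
```

```text
t 16.75 tcp [0.4271 0.0492 0.0928] xyaw -0.137 tilt 0.058 dock 0.0027 -0.0007 F [-0.5 -0.4 -3.7] open 0.572 q [-0.14 -0.08  2.25  0.04  1.02 -0.03]
[[0.99, -0.138, -0.042], [-0.136, -0.99, 0.04], [-0.047, -0.034, -0.998]]
tool delta cm [-0.34  0.1   1.29]
t 16.75 tcp [0.4271 0.0492 0.0928] xyaw -0.137 tilt 0.058 dock 0.0027 -0.0007 F [-0.5 -0.4 -3.7] open 0.572 q [-0.14 -0.08  2.25  0.04  1.02 -0.03]
rotor [ 0.4274  0.0489 -0.1421  0.1107  0.0661] 9057 0.0006880876012885476 expected [0.4279 0.0485 0.111 ]
0.1 in tray [0.0029 0.101  0.1174]
0.07 in tray [0.0029 0.071  0.1154]
-0.07 in tray [ 0.0028 -0.069   0.1061]
-0.1 in tray [ 0.0028 -0.099   0.1041]
```

Call:
send_rows(motion=[-0.3,0,0.2,0,4,-0.05,0,0.4,0,4,-0.05,0,0.4,0,4,0,0,0,0,4])

```text
time: 17.2
eef_pos: [0.4213, 0.0504, 0.0813]
tcp_rot: [0.997, -0.069, -0.023, -0.019]
contact_force: [-0.0, 0.1, -2.9]
opening: 0.572
```

```bash
python3 g.py .4231 .0492 .062; python3 held2.py 14
```

```text
t 17.20 tcp [0.4213 0.0504 0.0813] xyaw -0.137 tilt 0.060 dock -0.0032 -0.0003 F [-0.   0.1 -2.9] open 0.572 q [-0.14 -0.07  2.26  0.04  0.99 -0.03]
[[0.989, -0.138, -0.043], [-0.136, -0.99, 0.041], [-0.049, -0.034, -0.998]]
tool delta cm [0.29 0.16 1.91]
t 17.20 tcp [0.4213 0.0504 0.0813] xyaw -0.137 tilt 0.060 dock -0.0032 -0.0003 F [-0.   0.1 -2.9] open 0.572 q [-0.14 -0.07  2.26  0.04  0.99 -0.03]
rotor [ 0.4216  0.0501 -0.1431  0.0991  0.068 ] 9150 0.0006974069572469267 expected [0.4221 0.0497 0.0995]
0.1 in tray [-0.003   0.1013  0.1059]
0.07 in tray [-0.003   0.0713  0.1039]
-0.07 in tray [-0.0032 -0.0687  0.0943]
-0.1 in tray [-0.0033 -0.0987  0.0923]
```

Call:
send_rows(motion=[0.25,0,0,0,4,0,0,0.3,0,4,0,0,0.3,0,4,0,0,0,0,4])

```text
time: 17.65
eef_pos: [0.4246, 0.0502, 0.0754]
tcp_rot: [0.997, -0.069, -0.022, -0.019]
contact_force: [-0.6, 1.0, -3.4]
opening: 0.569
```

```bash
python3 g.py .4231 .0492 .062; python3 held2.py 15;  python3 - <<'E'
from h import *
im,d=cams.read_camera('side');save('side15',cv2.resize(im[140:240,210:300],None,fx=6,fy=5.8,interpolation=cv2.INTER_CUBIC))
E
```

```text
t 17.65 tcp [0.4246 0.0502 0.0754] xyaw -0.137 tilt 0.058 dock 0.0001 -0.0001 F [-0.6  1.  -3.4] open 0.569 q [-0.14 -0.05  2.26  0.04  0.98 -0.03]
[[0.99, -0.138, -0.042], [-0.136, -0.99, 0.04], [-0.047, -0.034, -0.998]]
tool delta cm [-0.07  0.17  1.34]
t 17.65 tcp [0.4246 0.0502 0.0754] xyaw -0.137 tilt 0.058 dock 0.0001 -0.0001 F [-0.6  1.  -3.4] open 0.569 q [-0.14 -0.05  2.26  0.04  0.98 -0.03]
rotor [ 0.4248  0.0498 -0.1435  0.0932  0.0678] 9169 0.0006986556750509195 expected [0.4254 0.0495 0.0936]
0.1 in tray [0.0003 0.1016 0.1   ]
0.07 in tray [0.0002 0.0716 0.098 ]
-0.07 in tray [-0.0001 -0.0684  0.0885]
-0.1 in tray [-0.0001 -0.0984  0.0864]
```

View pics/side15.png

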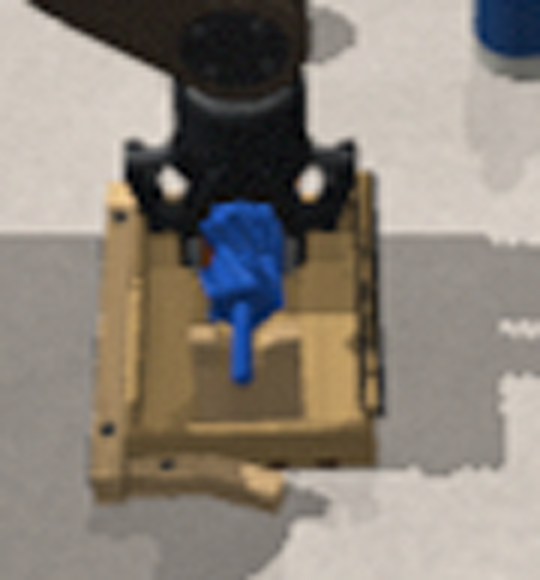

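View pics/wrist15.png

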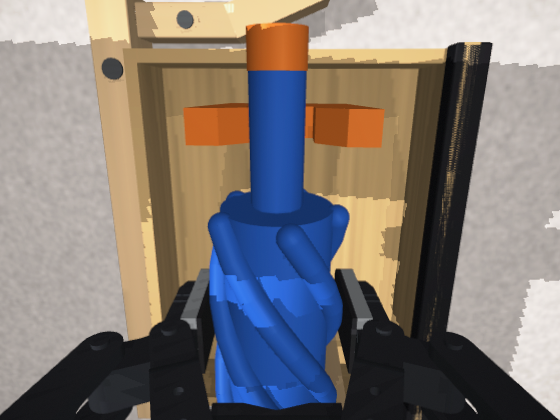

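Call:
send_rows(motion=[0,0,0.3,0,4,0,0,0.3,0,4,0,0,0.2,0,4,0,0,0,0,4], grip_force=24)

```text
time: 18.15
eef_pos: [0.4245, 0.0505, 0.0672]
tcp_rot: [0.997, -0.069, -0.022, -0.019]
contact_force: [-0.8, 0.2, -2.5]
opening: 0.569
```

```bash
python3 g.py .4231 .0492 .062; python3 held2.py 16
```

```text
t 18.15 tcp [0.4245 0.0505 0.0672] xyaw -0.137 tilt 0.057 dock 0.0 0.0002 F [-0.8  0.2 -2.5] open 0.569 q [-0.14 -0.03  2.26  0.04  0.96 -0.03]
[[0.99, -0.138, -0.041], [-0.136, -0.99, 0.04], [-0.046, -0.034, -0.998]]
tool delta cm [-0.1   0.17  0.52]
t 18.15 tcp [0.4245 0.0505 0.0672] xyaw -0.137 tilt 0.057 dock 0.0 0.0002 F [-0.8  0.2 -2.5] open 0.569 q [-0.14 -0.03  2.26  0.04  0.96 -0.03]
rotor [ 0.4248  0.0501 -0.1422  0.0851  0.0665] 9306 0.0007041957170035768 expected [0.4253 0.0498 0.0853]
0.1 in tray [1.000e-04 1.018e-01 9.170e-02]
0.07 in tray [0.0001 0.0718 0.0897]
-0.07 in tray [ 0.     -0.0682  0.0804]
-0.1 in tray [ 0.     -0.0982  0.0784]
```

Call:
send_rows(motion=[0,0,0.2,0,4,0,0,0.2,0,4])

```text
time: 18.4
eef_pos: [0.4248, 0.0506, 0.0634]
tcp_rot: [0.997, -0.069, -0.021, -0.019]
contact_force: [-0.6, 1.2, -2.5]
opening: 0.569
```

```bash
python3 g.py .4231 .0492 .062; python3 held2.py 17
```

```text
t 18.40 tcp [0.4248 0.0506 0.0634] xyaw -0.137 tilt 0.057 dock 0.0003 0.0004 F [-0.6  1.2 -2.5] open 0.569 q [-0.14 -0.03  2.27  0.04  0.95 -0.03]
[[0.99, -0.138, -0.04], [-0.136, -0.99, 0.04], [-0.045, -0.034, -0.998]]
tool delta cm [-0.14  0.17  0.14]
t 18.40 tcp [0.4248 0.0506 0.0634] xyaw -0.137 tilt 0.057 dock 0.0003 0.0004 F [-0.6  1.2 -2.5] open 0.569 q [-0.14 -0.03  2.27  0.04  0.95 -0.03]
rotor [ 0.4252  0.0502 -0.1413  0.0812  0.0619] 9279 0.000697175129083573 expected [0.4255 0.0499 0.0816]
0.1 in tray [0.0004 0.102  0.0874]
0.07 in tray [0.0004 0.072  0.0856]
-0.07 in tray [ 0.0004 -0.068   0.0769]
-0.1 in tray [ 0.0004 -0.098   0.075 ]
```

Call:
send_rows(motion=[0,0,0.2,0,4,0,0,0.2,0,4])

```text
time: 18.65
eef_pos: [0.425, 0.051, 0.0601]
tcp_rot: [0.997, -0.069, -0.021, -0.019]
contact_force: [-2.2, 3.1, 2.6]
opening: 0.57
```

```bash
python3 held2.py 18
```

```text
t 18.65 tcp [0.425  0.051  0.0601] xyaw -0.138 tilt 0.057 dock 0.0004 0.0007 F [-2.2  3.1  2.6] open 0.570 q [-0.14 -0.02  2.27  0.04  0.94 -0.03]
rotor [ 0.4252  0.0502 -0.1438  0.0781  0.0174] 9059 0.0007081917072642904 expected [0.4258 0.0502 0.0783]
0.1 in tray [0.0007 0.102  0.0798]
0.07 in tray [0.0006 0.072  0.0793]
-0.07 in tray [ 0.0003 -0.068   0.0768]
-0.1 in tray [ 0.0002 -0.098   0.0763]
```

The rotor pivoted level in the grip as it bottomed: pitch fell from 0.066 to about 0.017, and the force rose by 5 N. Releasing.

Call:
send_rows(motion=[0,0,0.1,0,4.6,0,0,0,0,5.0,0,0,0,0,5.4,0,0,0,0,6,0,0,0,0,7,0,0,0,0,8,0,0,0,0,8], grip_force=20)

```text
time: 19.4
eef_pos: [0.4269, 0.0505, 0.0605]
tcp_rot: [0.997, -0.069, -0.019, -0.019]
contact_force: [0.0, -0.5, -0.6]
opening: 0.937
```

```bash
python3 held2.py 19
```

```text
t 19.40 tcp [0.4269 0.0505 0.0605] xyaw -0.137 tilt 0.054 dock 0.0024 0.0006 F [ 0.  -0.5 -0.6] open 0.937 q [-0.14 -0.02  2.26  0.04  0.94 -0.03]
rotor [ 0.426   0.0503 -0.1383  0.0778  0.0194] 8918 0.0007156184078342554 expected [0.4276 0.0498 0.0787]
0.1 in tray [0.0009 0.1022 0.0797]
0.07 in tray [0.001  0.0722 0.0791]
-0.07 in tray [ 0.0015 -0.0678  0.0764]
-0.1 in tray [ 0.0016 -0.0978  0.0758]
```

View pics/wrist19.png

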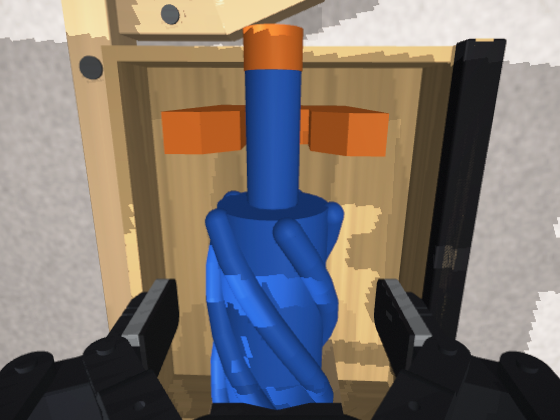

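Call:
send_rows(motion=[0,0,-0.8,0,8,0,0,-1.5,0,8,0,0,-2.5,0,8,0,0,-3,0,8,0,0,-3,0,8,0,0,-3,0,8,2,0,-2,0,8,4,0,0,0,8,4,0,0,0,8,0,0,0,0,8])

```text
time: 20.45
eef_pos: [0.5346, 0.0301, 0.2258]
tcp_rot: [0.997, -0.068, -0.017, -0.018]
contact_force: [-0.8, -0.2, 0.7]
opening: 0.937
```

```bash
cat > fin.py <<'E'
from rot import *
from s import show
import tr
s,m=show();tr.tray([.4245,.0485,-.14])
for n in('side','scene','wrist'):
    s=ctrl.get_state();im,d=cams.read_camera(n);save(n+'20',im)
    try:
        r=rotor(cloud(n,d,s),im,[.425,.05,-.141,.08],zmin=.072);p=r[0];print(n,p.round(4),r[1:])
        Y=np.array([-np.sin(p[2]),np.cos(p[2]),np.tan(p[4])]);o=p[[0,1,3]]
        for y in(.1,-.1):print(y,'in tray',inv((.4245,.0483,-.1415),(o+y*Y)[None])[0].round(4))
    except Exception as e: print(n,e)
E
python3 fin.py
```

```text
t 20.45 tcp [0.5346 0.0301 0.2258] xyaw -0.136 tilt 0.050 dock 0.1118 -0.0045 F [-0.8 -0.2  0.7] open 0.937 q [-0.15 -0.    1.91  0.04  1.27 -0.02]
side [ 0.4216  0.0492 -0.1478  0.0143] 1350 0.005 dock [-0.0027 -0.0014] yaw -0.007
scene [ 0.4249  0.0483 -0.1427  0.0139] 1538 0.0051 dock [ 0.0007 -0.0019] yaw -0.002
side [ 0.4215  0.0478 -0.1395  0.0822  0.0049] (116, np.float64(0.003247670717284601))
0.1 in tray [-0.0031  0.099   0.0827]
-0.1 in tray [-0.0027 -0.101   0.0817]
scene [ 0.4246  0.0493 -0.1356  0.0812  0.0138] (167, np.float64(0.004224542885584896))
0.1 in tray [-0.0006  0.101   0.0826]
-0.1 in tray [ 0.0006 -0.099   0.0798]
wrist [ 0.4252  0.0501 -0.1342  0.0802  0.0111] (3237, np.float64(0.0018443212759146164))
0.1 in tray [-0.0003  0.1019  0.0814]
-0.1 in tray [ 0.0011 -0.0981  0.0791]
```

View pics/side20.png

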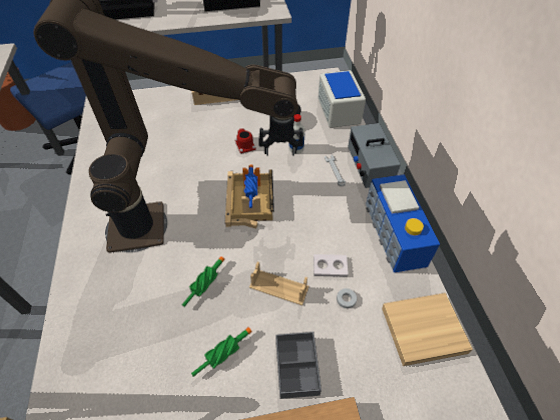

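View pics/wrist20.png

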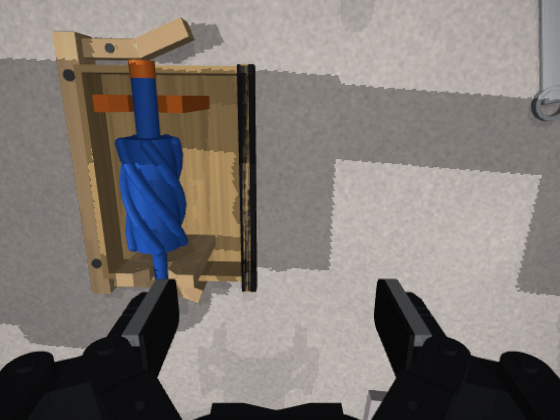

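Run:
```python
from h import *
print(workorder.sign_off())
```

```text
the job is handed in; nothing more can be done
None
```

The job is handed in, at about 20.5 s of the 64 s allowed. The tray is docked, the blue rotor is seated in its forks, and the gripper is clear. Sign-off reports no verdict.

**Tray:** I hooked it behind the far lip with open fingers and dragged it flat to the stop, where the force rose to 12 N. With the tray home and empty, the side and scene cameras put it within about 1.5 mm of the stop, 2 mm of the middle and 0.003 rad of the dock's yaw.

**Rotor:** I gripped the blue rotor, turned it so its orange end faced the orange fork, and lowered it until it bottomed, at about 5 N. It went in with the thin end slightly low, because the tool had picked up about 0.06 rad of tilt, and it pivoted level as it bottomed. After release the wrist camera put the ends about 81.4 mm (thick) and 79.1 mm (thin) above the tray's underside. They were within about 1 mm of the slots' middles and 2 mm of centred along the axle.

**Checks that disagreed:**
- **Tray height:** my last tray fit read about 14 mm too high, with poor residuals. I put that down to rotor points falling into the fit, since the pictures show the tray flat.
- **Rotor height:** the side and scene rotor fits are coarse. They put the ends at 79.8 to 82.7 mm, still within the limits.
- **Wrist camera pitch:** it reads about 0.015 rad too steep, which would account for the difference between the two ends.

**Other things on the table:** none looked moved in the last side picture, but I did not measure their positions.

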